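Charge the milling jar

ROBOT

A 6-joint arm with a two-finger parallel gripper is mounted at the origin on the work surface. World frame = base frame: x ahead of the robot, y to its left, z up, the work surface at z = 0. Lengths are in m, angles in degrees, forces in N, time in s.
With the tool pointing down it reaches from about 0.25 to 0.725 m from the base axis. Payload 9.7 kg.
Tool frame: the origin (TCP) lies between the finger pads; the fingertips stand 19 mm ahead of it and the grasp point (between the pads) is the TCP; z points along the fingers, y is the line along which they close (so a half turn about z gives the same grasp; the last joint's range is limited). The gripper opens to 85 mm and grips with 20 to 120 N. Pads are 22 mm wide; open, the fingers measure 114 mm over their backs; the gripper's body (76 mm by 85 mm) begins 54 mm behind the grasp point. The pads swing forward as they close: fully open they stand 13 mm farther back than shut.
Start: joints at [67.208, 4.979, 10.078, 95.1, 0, 90], TCP at [0.213, 0.507, 0.25] pointing down, gripper open.
Joint ranges: [-179.16, 179.16], [-48.56, 103.87], [-65.8, 70.77], [-126.05, 130.52], [-82.76, 87.17], [-180, 180]. Speed limits (degrees/s): [127.2, 127.2, 147.25, 180, 180, 180].

INTERFACE

Orientations are given as [roll, pitch, yaw] about the fixed x, y, z axes, in that order (R = Rz(yaw) Ry(pitch) Rx(roll)).
In Python, from workcell import bot gives the robot as it stands. The module is installed in compiled form; this text tells all that it offers.
- The arm moves only by the shell command python3 -m crank 'ROWS' [OPENING] [FORCE]. ROWS is JSON, a list that holds one entry, the list of rows, each a list of 6 numbers: the shift along the world's x, y, z as a fraction of full scale, then the turn, a rotation vector about the world's x, y, z as a fraction of full scale. In form: [[[x, y, z, wx, wy, wz], ...]]. A call has 1 to 20 rows; each row shifts and turns the commanded pose from where the row before left it; what a row does not reach is not made up. Full scale, the value 1, is 20 mm for a shift and 0.12 rad for a turn. A row lasts 1/12 s, in which the tool goes at most 41.7 mm and 7.16 degrees, less where a joint would pass 70% of its speed; a pose out of reach is approached as far as the arm can. A call with a number of a shift or a turn outside -1 to 1 is refused whole. A call with a gripper value outside its range is refused whole. OPENING is the opening, from 0 (shut) to 1 (fully open), set as the call begins (- or left out, the last holds). The fingers move at their own pace and stop on an object; FORCE is the grip in N (left out, the last holds). Time passes only in rows, so rows that do not move let the fingers close. It gives the time, the measured TCP pose, the force, the opening and the grip force at its end, in the units of the state.
- bot.get_obs(): the state, without advancing time (a new reading comes with each control period).
- bot.camera(name): name is "side" or "top" or "wrist"; returns the picture (400x640x3 uint8, red, green, blue); there is no depth.
- bot.camera_model(name): a dict with "vertical_fov" (degrees; the focal length in pixels is half the picture's height over the tangent of half this angle, whatever the lens; pixels are square), "cx", "cy" (the principal point, pixels), "R" (3x3) and "t" (3): a world point X has camera coordinates R X + t. Camera axes: x right, y down, z forward; pixel columns grow to the right and rows downward; lengths in m; the calibration is good to about 2 mm. A picture is of the moment at which its call begins: read the wrist's pose just before it. camera_model takes no time and is no camera call; for the wrist camera it gives the pose at the moment of the call.
- bot.job_done(): hands the job in; it is judged then, once.
The state is a dict: "time": time; "q": joint angles; "qd": joint speeds; "joint_efforts": joint torques, N m; "ee_pos": TCP position; "tcp_rot": TCP orientation; "wrist_force": force on the tool from outside, world axes, zero at the start; "torque": the same for the moment, N m; "opening": finger opening in m; "grasp_force": force on a finger pad.
Only numpy, scipy, OpenCV 4.12 (cv2) and the standard library are available. Lean on these libraries where they do the work, as an engineer would, in place of code of your own. Each camera call takes 0.05 s, during which the arm holds its last target. There are 200 camera calls.

TASK

Lift the steel jar by its handle off the stirrer hotplate and set it down, without dropping it, upright in the middle of the cork mat. Then use the scoop to move at least four of the six ceramic balls from the steel tray into the jar, never touching a ball with the fingers; any others must stay in the tray. Finally put the scoop down standing flat, and leave all the other things where they are.

Things in the scene. Friction and masses are not known exactly. Their poses are not given: they have to be found in the camera images.
- jar: loose round open steel jar, 100 mm outside diameter, 80 mm tall, wall 3 mm, floor 5 mm, 0.2 to 0.45 kg; starts on the white hotplate. Origin: centre of its underside, z up. Handle: a flat loop, 12 mm thick (y), in the jar's xz plane on the -x side: level top bar x -49 to -97, z 56 to 74 mm; outer upright x -97 to -85 mm; lower bar z 15 to 25 mm
- jar_handle (a point): centre of the top bar of the jar's handle, at (-75, 0, 65) mm in the jar's frame; pinch it from above across its 12 mm (along the jar's y)
- jar_inside (a point): point on the jar's axis 30 mm above its underside; a ball counts as in the jar within 50 mm of it
- stirrer: blue stirrer hotplate, fixed, 240 (x) by 160 (y) mm, body top at 78 mm; origin: centre of its underside. White square plate of 145 mm centred at (35, 0) mm, top at z = 100 mm. A 12 mm steel rod stands at (113, 68) mm, up to z = 345 mm, with a 28 by 22 mm clamp on it at z = 245 to 275 mm. It may stand left or right on the bench
- pad: round cork mat, fixed, 136 mm diameter, 6 mm thick; origin: centre of its underside, on the bench
- tray: narrow steel tray, fixed, 248 (x) by 88 (y) by 44 mm tall, walls 4 mm; origin: centre of its underside. Inside 80 mm wide; floor top at z = 4 mm, flat from x = -120 to +92 mm, then a ramp rising 50 degrees from level to z = 41 mm at x = +123 mm, at the end facing away from the robot. Upright wall at the -x end. It may stand left or right on the bench
- scoop: loose open-fronted metal scoop, upright black handle, 0.11 kg, standing flat on the bench; origin: centre of its underside, z up, open mouth to +x. Floor 90 (x) by 70 (y) mm, 1.5 mm thick; side walls 1.5 mm thick, 27 mm tall, from the back to x = +12 (the front 33 mm has none); back wall at x = -45, 34 mm tall. Handle: bar 24 (x) by 14 (y) mm at (-34, 0), z = 30 to 115 mm
- scoop_grip (a point): point on the axis of the scoop's handle, at (-34, 0, 90) mm in the scoop's frame; gripped from above front to back (across its 24 mm) the scoop is held firmly, pinched across its 14 mm it can pivot when pushed
- scoop_lip (a point): middle of the underside of the scoop's front lip, at (45, 0, 0) mm in the scoop's frame
- ball0: white ceramic ball, 20 mm diameter, 25 g, origin at its centre; loose on the tray's flat floor towards the ramp; it rolls freely, and is picked up when the lip pushes it along the floor against the ramp
- ball1: white ceramic ball, 20 mm diameter, 25 g, origin at its centre; loose on the tray's flat floor towards the ramp; it rolls freely, and is picked up when the lip pushes it along the floor against the ramp
- ball2: white ceramic ball, 20 mm diameter, 25 g, origin at its centre; loose on the tray's flat floor towards the ramp; it rolls freely, and is picked up when the lip pushes it along the floor against the ramp
- ball3: white ceramic ball, 20 mm diameter, 25 g, origin at its centre; loose on the tray's flat floor towards the ramp; it rolls freely, and is picked up when the lip pushes it along the floor against the ramp
- ball4: white ceramic ball, 20 mm diameter, 25 g, origin at its centre; loose on the tray's flat floor towards the ramp; it rolls freely, and is picked up when the lip pushes it along the floor against the ramp
- ball5: white ceramic ball, 20 mm diameter, 25 g, origin at its centre; loose on the tray's flat floor towards the ramp; it rolls freely, and is picked up when the lip pushes it along the floor against the ramp
- amber_bottle: small amber glass bottle, 48 mm across, 105 mm tall, standing in the middle of the bench near the cork mat and the scoop; leave it alone; origin: centre of its underside
- reagent_bottle: white bottle, 68 mm across, 160 mm tall, at the back; leave it alone; origin: centre of its underside
- beaker: glass beaker, 64 mm across, 80 mm tall, at the back; leave it alone; origin: centre of its underside
- tub: grey screw-top tub, 60 mm across, 60 mm tall, at the back; leave it alone; origin: centre of its underside
Mind the look-alikes: they are no part of the job. Leave any blue or orange look-alike of the scoop alone.

How it is judged:
By the outcome, as a careful person would: the job done as asked, in the order asked, and still so for the second after the job is handed in, with the robot touching nothing.
It also fails if it takes over 72 s, if anything falls off the work surface, if the arm or the gripper's body presses on something with over 40 N, if the wrist force passes 120 N, or if a joint passes its speed limit or range.

## Working session

There is one attempt and no reset: what is moved stays moved. The work goes in short steps, Python scripts to look and compute and a shell command to move; the robot and the scene stay as the last step left them, time stands still between calls to the robot, and variables do not carry over. Pictures are saved under pics/ and viewed, at most 10 in all, crops included, and the job is handed in when it is done.

```bash
mkdir -p pics
cat > h.py <<'E'
import numpy as np, cv2
from workcell import bot
def K(m):
    f=200/np.tan(np.radians(m["vertical_fov"])/2); return f,m["cx"],m["cy"],np.array(m["R"]),np.array(m["t"])
def ray(m,u,v):
    f,cx,cy,R,t=K(m); d=R.T@np.array([(u-cx)/f,(v-cy)/f,1.]); return -R.T@t,d
def onz(m,u,v,z):
    o,d=ray(m,u,v); return o+d*(z-o[2])/d[2]
def proj(m,X):
    f,cx,cy,R,t=K(m); c=R@np.array(X)+t; return np.array([cx+f*c[0]/c[2],cy+f*c[1]/c[2]])
def snap(name,fn):
    m=bot.camera_model(name); im=np.array(bot.camera(name))[:,:,::-1].copy(); cv2.imwrite(fn,im); return m,im
E
python3 - <<'E'
from h import *
for n in("top","side"):
    m,im=snap(n,f"pics/{n}0.png"); f,cx,cy,R,t=K(m); print(n,f,cx,cy,(-R.T@t).round(3),R.round(3).tolist())
a=np.vstack([cv2.imread("pics/top0.png"),cv2.imread("pics/side0.png")])
cv2.imwrite("pics/top0b.png",cv2.resize(cv2.imread("pics/top0.png"),(800,500),interpolation=cv2.INTER_CUBIC))
o=bot.get_obs(); print({k:np.round(v,3).tolist() for k,v in o.items()})
E
```

```text
top 415.22562444629915 324.6561910149404 202.1555514347859 [ 0.253 -0.039  1.353] [[0.034, -0.999, -0.004], [-0.975, -0.033, -0.22], [0.22, 0.011, -0.975]]
side 388.7776106390369 319.0664035355049 198.7584628329302 [0.435 0.783 0.836] [[-0.992, -0.128, 0.011], [-0.093, 0.654, -0.751], [0.088, -0.746, -0.66]]
{'time': 0.1, 'q': [67.209, 5.006, 10.04, 95.099, -0.001, 89.999], 'qd': [0.078, -0.069, 0.067, -0.128, 0.068, -0.126], 'joint_efforts': [-0.0, -52.156, 46.565, 0.016, -0.0, -0.0], 'ee_pos': [0.213, 0.507, 0.25], 'tcp_rot': [-179.935, 0.001, 157.21], 'wrist_force': [0.049, -0.435, 0.056], 'torque': [0.011, 0.021, 0.003], 'grasp_force': 0.0, 'opening': 0.085}
```

View pics/top0b.png

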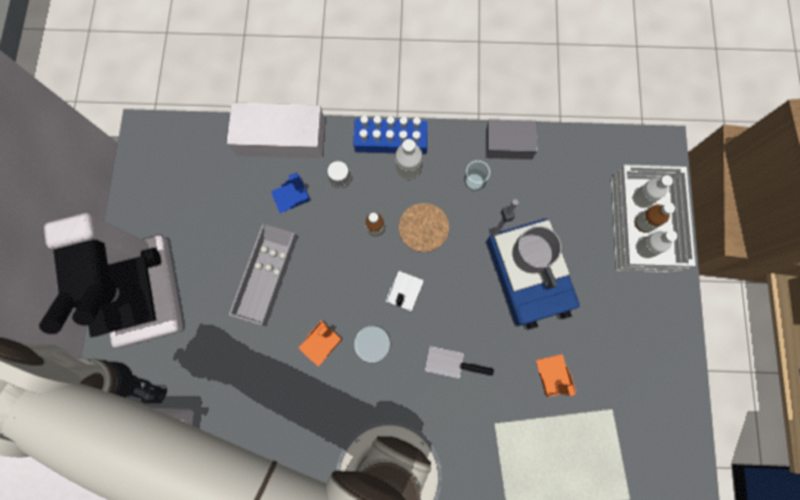

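View pics/side0.png

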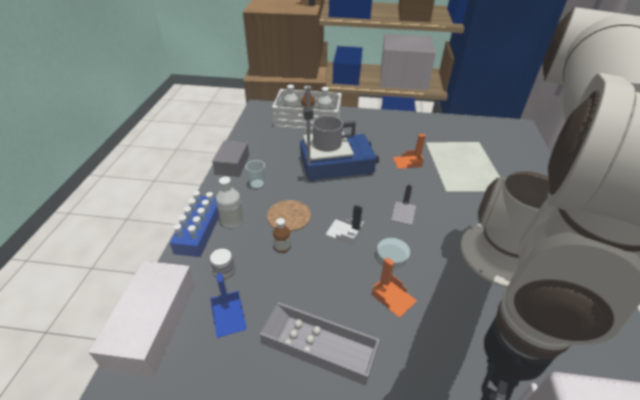

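The top view (800 px picture) shows the tray at (263,275), its balls at (268,258), the mat at (424,227), the jar at (537,250) on the stirrer and the amber bottle at (374,222). There are several scoop candidates:
- **Blue** at (290,193) and **orange** at (320,343) and (556,375): these are the look-alikes.
- **Metal with a long handle lying flat** at (458,362): the handle lies level, so it doesn't fit.
- **Light metal with an upright black handle** at (405,290): this fits the description.

I'll confirm that one in an enlarged crop.

Run:
```python
from h import *
t=cv2.imread("pics/top0.png"); s=cv2.imread("pics/side0.png")
a=cv2.resize(t[195:315,270:410],(560,480),interpolation=cv2.INTER_CUBIC)
a2=cv2.resize(t[170:265,180:250],(240,326),interpolation=cv2.INTER_CUBIC)
c=np.zeros((560,800,3),np.uint8); c[:280,:400]=cv2.resize(s[175:245,320:420],(400,280),interpolation=cv2.INTER_CUBIC)
c[:280,400:]=cv2.resize(t[210:280,300:400],(400,280),interpolation=cv2.INTER_CUBIC)
c[280:,:400]=cv2.resize(t[175:265,175:303],(400,280),interpolation=cv2.INTER_CUBIC)
c[280:,400:]=cv2.resize(t[170:262,375:506],(400,280),interpolation=cv2.INTER_CUBIC)
cv2.imwrite("pics/crop1.png",c)
mt=bot.camera_model("top"); hsv=cv2.cvtColor(t,cv2.COLOR_BGR2HSV)
def rep(nm,mask,z,roi,big=1):
    x0,y0,x1,y1=roi; M=np.zeros_like(mask); M[y0:y1,x0:x1]=mask[y0:y1,x0:x1]
    cs,_=cv2.findContours(M,cv2.RETR_EXTERNAL,cv2.CHAIN_APPROX_NONE)
    for k in sorted(cs,key=cv2.contourArea)[::-1][:big]:
        P=np.array([onz(mt,*p[0],z)[:2] for p in k]).astype(np.float32)
        r=cv2.minAreaRect(P*1000); cc=cv2.moments(k); 
        g=onz(mt,cc['m10']/(cc['m00']+1e-9),cc['m01']/(cc['m00']+1e-9),z)[:2]
        print(nm,cv2.contourArea(k),'rect c',np.round(r[0],1),'size',np.round(r[1],1),'ang',round(r[2],1),'cent',(g*1000).round(1),'px',k.reshape(-1,2).mean(0).round(1), 'box',cv2.boxPoints(r).round(0).tolist())
H,S,V=hsv[:,:,0].astype(int),hsv[:,:,1].astype(int),hsv[:,:,2].astype(int)
rep('pad',((H>4)&(H<25)&(S>70)).astype(np.uint8),.006,(315,155,365,205))
rep('blue',((H>100)&(H<130)&(S>120)).astype(np.uint8),.078,(385,170,470,265))
rep('plate',((S<40)&(V>185)).astype(np.uint8),.1,(385,170,470,265))
rep('balls',((S<40)&(V>185)).astype(np.uint8),.014,(185,180,240,230),6)
rep('scoop',((S<40)&(V>185)).astype(np.uint8),.0015,(305,210,345,250))
rep('black',(V<60).astype(np.uint8),.115,(305,210,345,250),2)
rep('amber',((H<20)&(S>90)).astype(np.uint8),.08,(290,165,310,190))
rep('tray',((S<30)&(V>105)).astype(np.uint8),.044,(180,175,242,262),2)
print(hsv[250,205],hsv[240,195],hsv[182,222],hsv[200,450])
```

```text
pad 1166.0 rect c [630.7 -68.2] size [129.  131.5] ang 1.9 cent [630.  -68.8] px [338.9 181.5] box [[564.0, -5.0], [568.0, -136.0], [697.0, -132.0], [693.0, -0.0]]
blue 1530.5 rect c [ 502.1 -341.3] size [235.3 166.3] ang 18.7 cent [ 443.  -347.4] px [420.9 229.1] box [[364.0, -300.0], [417.0, -458.0], [640.0, -382.0], [587.0, -225.0]]
plate 555.5 rect c [ 534.8 -312.6] size [142.1  94.2] ang 17.9 cent [ 524.9 -293.9] px [412.8 205.8] box [[453.0, -290.0], [482.0, -379.0], [617.0, -336.0], [588.0, -246.0]]
balls 7.0 rect c [545.8 330.5] size [9.9 9.2] ang 47.9 cent [545.8 330.5] px [217.5 201.5] box [[539.0, 330.0], [546.0, 324.0], [553.0, 331.0], [546.0, 337.0]]
balls 6.0 rect c [539.9 303.4] size [9.7 9.2] ang 49.2 cent [539.4 303.6] px [225.5 203.6] box [[533.0, 303.0], [540.0, 297.0], [547.0, 304.0], [540.0, 310.0]]
balls 5.5 rect c [554.4 353.7] size [7.4 9.4] ang 49.5 cent [554.6 353.9] px [210.7 198.7] box [[548.0, 354.0], [556.0, 348.0], [560.0, 353.0], [553.0, 360.0]]
balls 5.5 rect c [505.1 338.3] size [10.3  6.6] ang 5.3 cent [505.4 338.5] px [213.9 213.3] box [[500.0, 341
[... 377 characters left out ...]
oop 429.5 rect c [457.  -24.6] size [69.9 86.2] ang 71.1 cent [461.1 -26.5] px [323.2 232.8] box [[405.0, -44.0], [486.0, -72.0], [509.0, -6.0], [427.0, 22.0]]
black 19.5 rect c [416.1 -13.9] size [24.1  9. ] ang 2.1 cent [416.6 -13.7] px [319.4 239.8] box [[404.0, -10.0], [404.0, -19.0], [428.0, -18.0], [428.0, -9.0]]
amber 75.0 rect c [614.6  57.1] size [36.1 41.4] ang 19.3 cent [611.6  56.3] px [299.5 178.6] box [[591.0, 71.0], [604.0, 32.0], [638.0, 44.0], [625.0, 83.0]]
tray 5246.0 rect c [487.6 342.3] size [289.9 200.3] ang 4.5 cent [484.4 339.7] px [210.5 218. ] box [[335.0, 431.0], [351.0, 231.0], [640.0, 254.0], [624.0, 454.0]]
[150   6 166] [150   5 161] [110   6 124] [102  11 117]
```

View pics/crop1.png

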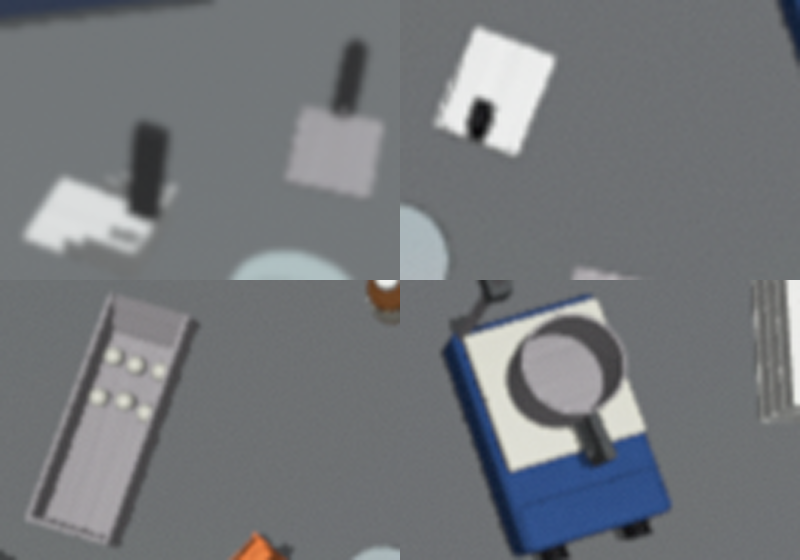

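The crop confirms it: the light metal scoop at (405,290) has an upright black handle and its mouth faces away from the robot. The other metal one has a thin handle lying flat. The jar's handle points toward the robot, and the rod stands on the mat side of the stirrer. Next I'll turn these pixels into positions.

Run:
```python
from h import *
mt=bot.camera_model("top")
w=lambda u,v,z:(onz(mt,u,v,z)*1000).round(0)[:2]
c1=lambda x,y:(x/3.125+175,(y-280)/3.111+175)
c2=lambda x,y:((x-400)/3.053+375,(y-280)/3.043+170)
jar=w(*c2(571,370),.18); tip=w(*c2(598,460),.174); root=w(*c2(582,420),.174)
print('jar',jar,'tip',tip,'root',root,'yaw',np.degrees(np.arctan2(*(jar-tip)[::-1])))
for n,p in dict(FL=(110,297),FR=(197,320),NL=(28,520),NR=(118,545)).items(): print(n,w(*c1(*p),.044))
t=cv2.imread("pics/top0.png"); g=cv2.cvtColor(t,cv2.COLOR_BGR2GRAY); print(g[176:226,411:450][::3,::2])
```

```text
jar [ 536. -334.] tip [ 451. -359.] root [ 489. -345.] yaw 16.389540334034784
FL [609. 353.]
FR [587. 259.]
NL [372. 413.]
NR [350. 320.]
[[108 112 111 113 113 112 112 111 100  93  81  86 113 155 146 112 113 110
  111 111]
 [112 112 108  98  85  77  89 115 152 195 209 215 217 218 213 134 111 113
  112 113]
 [ 80  93 122 158 196 211 197 153 116  97  94  97 125 157 198 178 114 112
  111 112]
 [213 218 219 215 179 115  76  74  74  75  75  76  75  75  74 116 132 113
  112 111]
 [216 219 189 137 106 119 132 136 128 118  99  79  73  75  74  73  83 130
  115 112]
 [219 159 116 159 162 160 163 164 165 163 160 152 113  74  74  74  71  79
  131 113]
 [185  74 146 166 164 161 160 160 159 159 162 163 164 140  82  71  72  71
  103 124]
 [ 93  65 152 161 161 162 161 162 163 162 163 165 164 164 139  74  67  68
   91 128]
 [ 72  67 122 162 163 163 164 163 163 163 164 164 165 165 164 102  67  67
   87 125]
 [ 71  71  82 151 163 162 163 165 165 166 166 166 167 167 167 114  67  63
  144 176]
 [ 87  71  71  90 159 168 166 164 166 166 166 167 166 164 164 102  63 112
  201 216]
 [152  72  69  72  88 139 157 167 166 164 164 165 165 168 137  81 150 210
  220 219]
 [218 143  76  73  74  74  87 125 149 169 163 163 162 138 135 187 220 219
  220 218]
 [220 220 194 117  81  73  75  75  76  74  78  77  59  69  89 181 220 220
  219 219]
 [219 220 220 220 213 177 159 139 139 148 111  64  50  46  82 116 216 219
  220 220]
 [221 220 221 221 220 220 220 221 221 222 209  98  60  47  56  85 145 206
  177 144]
 [222 221 221 222 220 220 220 220 220 222 222 158  71  57  42  75  86  75
   76  77]]
```

```bash
R='[0.3,-1,0.1,0,0,-0.5]'; python3 -m crank '[[[0.3,-1,0.1,0,0,-0.5],[0.3,-1,0.1,0,0,-0.5],[0.3,-1,0.1,0,0,-0.5],[0.3,-1,0.1,0,0,-0.5],[0.3,-1,0.1,0,0,-0.5],[0.3,-1,0.1,0,0,-0.5],[0.3,-1,0.1,0,0,-0.5],[0.3,-1,0.1,0,0,-0.5],[0.3,-1,0.1,0,0,-0.5],[0.3,-1,0.1,0,0,-0.5],[0.3,-1,0.1,0,0,-0.5],[0.3,-1,0.1,0,0,-0.5],[0.3,-1,0.1,0,0,-0.5],[0.3,-1,0.1,0,0,-0.5],[0.3,-1,0.1,0,0,-0.5],[0.3,-1,0.1,0,0,-0.5],[0.3,-1,0.1,0,0,-0.5],[0.3,-1,0.1,0,0,-0.5],[0.3,-1,0.1,0,0,-0.5],[0.3,-1,0.1,0,0,-0.5]]]'
python3 -m crank '[[[0.3,-1,0.1,0,0,-0.5],[0.3,-1,0.1,0,0,-0.5],[0.3,-1,0.1,0,0,-0.5],[0.3,-1,0.1,0,0,-0.5],[0.3,-1,0.1,0,0,-0.5],[0.3,-1,0.1,0,0,-0.5],[0.3,-1,0.1,0,0,-0.5],[0.3,-1,0.1,0,0,-0.5],[0.3,-1,0.1,0,0,-0.5],[0.3,-1,0.1,0,0,-0.5],[0.3,-1,0.1,0,0,-0.5],[0.3,-1,0.1,0,0,-0.5],[0.3,-1,0.1,0,0,-0.5],[0.3,-1,0.1,0,0,-0.5],[0.3,-1,0.1,0,0,-0.5],[0.3,-1,0.1,0,0,-0.5],[0.3,-1,0.1,0,0,-0.5],[0.3,-1,0.1,0,0,-0.5],[0.3,-1,0.1,0,0,-0.5],[0,0,0,0,0,0]]]'
python3 - <<'E'
from h import *
m,im=snap("wrist","pics/w1.png"); f,cx,cy,R,t=K(m); print(f,(-R.T@t).round(3),R.round(2).tolist())
print('jar center px pred',proj(m,[.536,-.334,.18]),'handle tip',proj(m,[.443,-.361,.174]))
E
```

```text
time: 1.77
ee_pos: [0.3331, 0.106, 0.2902]
tcp_rot: [-180.0, 0.0, 88.3]
wrist_force: [0.8, 0.6, 0.8]
opening: 0.0857
grasp_force: 0.0
time: 3.43
ee_pos: [0.4477, -0.2755, 0.327]
tcp_rot: [-180.0, 0.1, 22.8]
wrist_force: [0.5, 0.6, -0.8]
opening: 0.0855
grasp_force: 0.0
346.83560645376366 [ 0.523 -0.243  0.451] [[0.39, -0.92, -0.0], [-0.87, -0.37, 0.32], [-0.3, -0.12, -0.95]]
jar center px pred [433.20223575 114.52195101] handle tip [406.13531805 227.61451932]
```

View pics/w1.png

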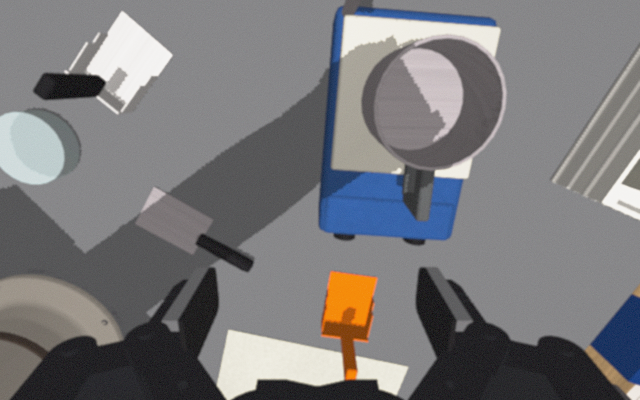

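The wrist view shows the jar rim centred near (440,102) and the handle's top bar running from about (428,168) to (424,218). The real scoop is at (120,62).

Run:
```python
from h import *
m=bot.camera_model("wrist"); im=cv2.imread("pics/w1.png"); g=cv2.cvtColor(im,cv2.COLOR_BGR2GRAY)
for v in range(160,226,5): print(v,g[v,398:442:2])
c=cv2.HoughCircles(cv2.medianBlur(g,3),cv2.HOUGH_GRADIENT,1,200,param1=100,param2=30,minRadius=60,maxRadius=76); print(c)
w=lambda u,v,z:(onz(m,u,v,z)*1000).round(0)[:2]
for p in (c[0] if c is not None else []): print(w(p[0],p[1],.18), w(p[0]+p[2],p[1],.18)-w(p[0]-p[2],p[1],.18))
print(w(440,102,.18))
for p in [(428,175),(424,216)]: print(w(*p,.174))
```

```text
160 [149 128 124 119 101  89  87  88  92  91  90  91  87  88  90  90  88  92
  90  92  88  87]
165 [163 162 161 122  77 100 114 125 123 114 104  95  97  92  92  88  89  90
  89  85  87  89]
170 [239 234 168 101  61  70  74  76  70  66  61  67  71  86  93  98 105 102
 128 213 224 225]
175 [ 84  79  75  68  95  99  71  71  69  60  54  51  61  72  73  71  75  68
 157 230 230 233]
180 [ 66  59  58  74 102  89  68  72  66  50  49  58  64  72  69  71  72  79
  93  98  95  93]
185 [ 79  66  60  82  99  76  70  76  65  49  49  61  69  73  75 100 106 104
  91  95  97  93]
190 [ 94  92  74  91  99  74  70  73  58  53  50  89 109 107 112 106 108  96
  93  93  93  96]
195 [ 94  94  82  54  52  53  49  54  49  56  68  98 109 109 112 111 103  98
  95  91  91  94]
200 [ 85  87  73  55  58  56  48  50  54  55  77  98 109 111 110 107  97  95
  94  94  95  95]
205 [ 97  96  93  87  65  51  51  51  53  62  86 103 108 108 111 107  96  87
  89  86  87  88]
210 [ 94  93  93  93  96  85  58  53  56  68  93 102 107 112 106 101  97  96
  99  95  90  93]
215 [ 97  92  93  98  94  93  94  78  57  74  99 108 106 107 110  98  98  96
  94  94  93  91]
220 [ 96  94  95  93  93  90  95  96  92  90  98  97 100  99 104  95  95 101
  96  96 100  96]
225 [98 95 92 92 94 97 97 93 92 96 94 96 97 91 93 93 98 92 97 94 95 97]
[[[433.5  99.5  69.9]]]
[ 545. -327.] [ 41. -96.]
[ 546. -332.]
[ 492. -354.]
[ 458. -369.]
```

```bash
python3 -m crank '[[[0.28,-0.7,-0.6,0,0,0],[0.28,-0.7,-0.6,0,0,0],[0.28,-0.7,-0.6,0,0,0],[0.28,-0.7,-0.6,0,0,0],[0.28,-0.7,-0.6,0,0,0],[0.28,-0.7,-0.6,0,0,0],[0,0,0,0,0,0],[0,0,0,0,0,0]]]' - 100
python3 - <<'E'
from h import *
o=bot.get_obs(); m,im=snap("wrist","pics/w2.png"); print(o['ee_pos'],o['tcp_rot'])
print('tcp',proj(m,o['ee_pos']),'bar pts',proj(m,[.492,-.354,.174]),proj(m,[.458,-.369,.174]),'jar',proj(m,[.546,-.332,.18]))
E
```

```text
time: 4.15
ee_pos: [0.4804, -0.3575, 0.2541]
tcp_rot: [-179.8, 0.1, 23.1]
wrist_force: [0.4, 0.1, -0.4]
opening: 0.0851
grasp_force: 0.0
[ 0.48038498 -0.35752653  0.25406841] [-1.79830039e+02  9.60257137e-02  2.30949243e+01]
tcp [317.8093321  291.02805736] bar pts [320.01934486 200.9054098 ] [320.55873441 254.35764976] jar [322.09114301 104.6210929 ]
```

View pics/w2.png

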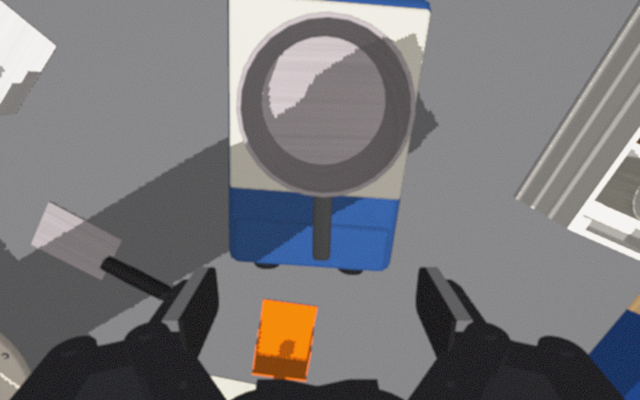

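The handle bar sits between the fingers, centred at about (321,228) with its tip at (321,259), and the rim is centred at (325,103). That puts the grasp about 3 mm off, so I'll correct that while descending and then close.

```bash
python3 -m crank '[[[-0.06,-0.07,-0.9,0,0,0],[-0.06,-0.06,-0.9,0,0,0],[0,0,-0.9,0,0,0],[0,0,-0.9,0,0,0],[0,0,-0.85,0,0,0],[0,0,0,0,0,0],[0,0,0,0,0,0]]]'
python3 -m crank '[[[0,0,0,0,0,0],[0,0,0,0,0,0],[0,0,0,0,0,0],[0,0,0,0,0,0],[0,0,0,0,0,0],[0,0,0,0,0,0],[0,0,0,0,0,0],[0,0,0,0,0,0]]]' 0 110
```

```text
time: 4.78
ee_pos: [0.478, -0.359, 0.1677]
tcp_rot: [-180.0, 0.0, 23.2]
wrist_force: [-0.3, -0.3, -0.5]
opening: 0.0851
grasp_force: 0.0
time: 5.45
ee_pos: [0.4785, -0.3597, 0.1678]
tcp_rot: [180.0, -0.0, 23.1]
wrist_force: [0.3, -0.5, 4.5]
opening: 0.0102
grasp_force: 107.4
```

```bash
python3 -m crank '[[[0,0,0.15,0,0,0],[0,0,0.3,0,0,0],[0,0,0.5,0,0,0],[0,0,0.5,0,0,0],[0,0,0.6,0,0,0],[0,0,0.6,0,0,0],[0,0,0.35,0,0,0],[0,0,0,0,0,0]]]'
python3 - <<'E'
from h import *
m,im=snap("wrist","pics/w3.png"); g=cv2.medianBlur(cv2.cvtColor(im,cv2.COLOR_BGR2GRAY),3)
a=cv2.cvtColor(cv2.imread("pics/w2.png"),cv2.COLOR_BGR2GRAY)
c=cv2.HoughCircles(g,cv2.HOUGH_GRADIENT,1,200,param1=100,param2=30,minRadius=60,maxRadius=150); print(c)
print(bot.get_obs()['torque'])
m,im=snap("side","pics/s3.png"); cv2.imwrite("pics/c3.png",np.hstack([cv2.resize(im[60:220,240:440],(400,320)),cv2.resize(cv2.imread("pics/w3.png"),(400,320))]))
E
```

```text
time: 6.12
ee_pos: [0.4788, -0.3599, 0.2297]
tcp_rot: [179.8, -0.1, 23.1]
wrist_force: [0.1, -0.5, -3.1]
opening: 0.0097
grasp_force: 107.2
[[[318.5 107.5 149.4]]]
[-0.09246238  0.16053422 -0.03060571]
```

View pics/c3.png

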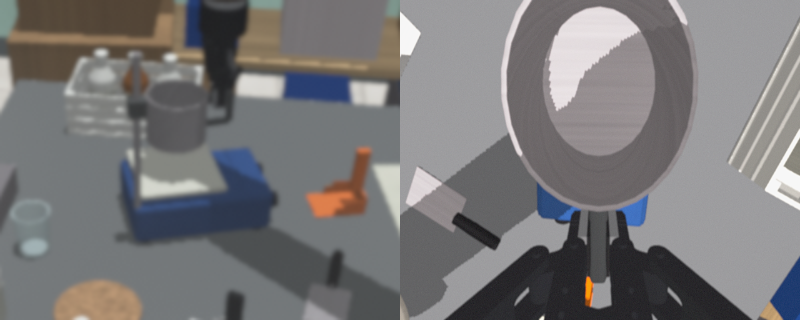

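The jar is held upright at about (177,115) in the side crop, and the bar is square between the pads. I'll carry it around the rod, toward the robot first.

```bash
python3 -m crank '[[[-0.3,0.15,0,0,0,0],[-0.6,0.3,0,0,0,0],[-0.8,0.45,0,0,0,0],[-0.9,0.5,0,0,0,0],[-0.9,0.5,0,0,0,0],[-0.9,0.5,0,0,0,0],[-0.7,0.5,0,0,0,0],[-0.3,0.6,0,0,0,0],[0,0.7,0,0,0,0],[0.2,0.8,0,0,0,0],[0.3,0.9,0,0,0,0],[0.4,0.9,0,0,0,0],[0.4,0.9,0,0,0,0],[0.5,0.9,0,0,0,0],[0.5,0.9,0,0,0,0],[0.5,0.9,0,0,0,0]]]'
python3 -m crank '[[[0.7,0.6,0,0,0,0],[0.8,0.4,0,0,0,0],[0.9,0.3,0,0,0,0],[0.9,0.3,0,0,0,0],[0.9,0.2,0,0,0,0],[0.8,0.1,0,0,0,0],[0.6,0.1,0,0,0,0],[0.4,0,0,0,0,0],[0.2,0,0,0,0,0],[0,0,0,0,0,0],[0,0,0,0,0,0]]]'
python3 - <<'E'
from h import *
m=bot.camera_model("side"); im=cv2.imread("pics/s3.png"); h=cv2.cvtColor(im,cv2.COLOR_BGR2HSV)
M=cv2.inRange(h,(4,70,60),(25,255,255)); M[:190]=0;M[245:]=0;M[:,:255]=0;M[:,325:]=0
M=cv2.morphologyEx(M,cv2.MORPH_OPEN,np.ones((3,3)))
cs,_=cv2.findContours(M,cv2.RETR_EXTERNAL,cv2.CHAIN_APPROX_NONE); k=max(cs,key=cv2.contourArea)
P=np.array([onz(m,*p[0],.006)[:2] for p in k],np.float32)*1000; print('side pad',cv2.minEnclosingCircle(P),P.min(0),P.max(0))
m,im=snap("wrist","pics/w4.png"); h=cv2.cvtColor(im,cv2.COLOR_BGR2HSV); M=cv2.inRange(h,(4,70,60),(22,200,255))
cs,_=cv2.findContours(M,cv2.RETR_EXTERNAL,cv2.CHAIN_APPROX_NONE)
for k in sorted(cs,key=cv2.contourArea)[::-1][:3]:
  P=np.array([onz(m,*p[0],.006)[:2] for p in k],np.float32)*1000; print('wrist',cv2.contourArea(k),cv2.minEnclosingCircle(P),P.min(0),P.max(0))
E
```

```text
time: 7.55
ee_pos: [0.4265, -0.1499, 0.2268]
tcp_rot: [-180.0, 0.0, 23.2]
wrist_force: [1.2, -0.2, -3.2]
opening: 0.01
grasp_force: 107.3
time: 8.47
ee_pos: [0.5498, -0.1115, 0.2271]
tcp_rot: [-180.0, 0.0, 23.1]
wrist_force: [-0.1, 0.1, -3.8]
opening: 0.0101
grasp_force: 107.3
side pad ((632.3817749023438, -47.75513458251953), 85.76647186279297) [ 565.0425 -132.7633] [695.0493    37.253036]
wrist 1930.5 ((619.846923828125, 84.20919799804688), 30.697864532470703) [595.3772    55.399662] [639.8464   111.596954]
wrist 105.0 ((322.70928955078125, 174.37136840820312), 46.28125762939453) [276.75    131.64415] [368.66855 179.82028]
wrist 0.0 ((360.380859375, 175.71395874023438), 9.999999747378752e-05) [360.38086 175.71396] [360.38086 175.71396]
```

```bash
python3 -m crank '[[[0.2,0.25,-0.4,0,0,0],[0.25,0.25,-0.8,0,0,0],[0.2,0.2,-1,0,0,0],[0,0.02,-1,0,0,0],[0,0,-1,0,0,0],[0,0,-1,0,0,0],[0,0,-1,0,0,0],[0,0,-0.5,0,0,0],[0,0,-0.2,0,0,0],[0,0,0,0,0,0],[0,0,0,0,0,0]]]'
python3 - <<'E'
from h import *
m,im=snap("side","pics/s5.png"); cv2.imwrite("pics/c5.png",cv2.resize(im[130:270,220:420],(800,560),interpolation=cv2.INTER_CUBIC))
E
```

```text
time: 9.43
ee_pos: [0.5636, -0.0972, 0.0902]
tcp_rot: [180.0, -0.1, 23.1]
wrist_force: [-0.6, -0.1, -2.2]
opening: 0.0099
grasp_force: 107.3
```

View pics/c5.png

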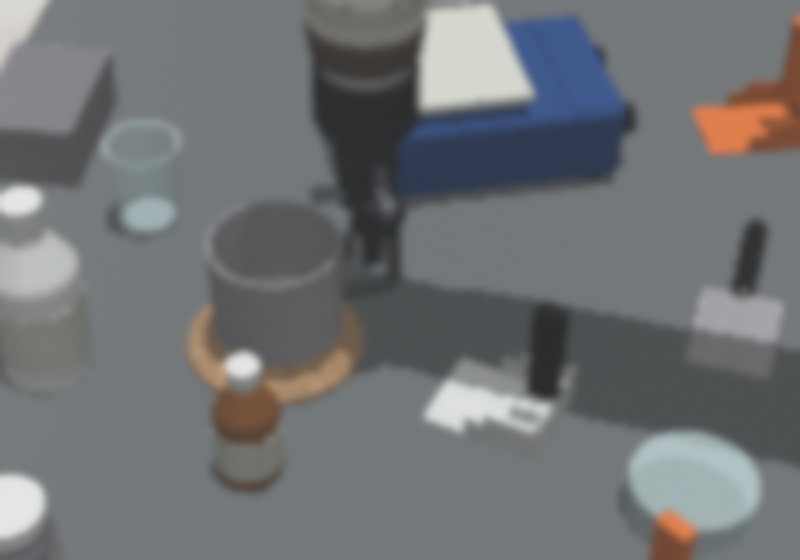

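The jar (275,290) hangs upright, centred over the mat (275,340) and slightly above it. I'll lower it gently.

```bash
python3 -m crank '[[[0,0,-0.25,0,0,0],[0,0,-0.25,0,0,0],[0,0,-0.1,0,0,0],[0,0,-0.1,0,0,0],[0,0,0,0,0,0]]]'; python3 -m crank '[[[0,0,-0.05,0,0,0],[0,0,-0.05,0,0,0],[0,0,0,0,0,0]]]'
```

```text
time: 9.9
ee_pos: [0.563, -0.0971, 0.0747]
tcp_rot: [-180.0, 0.0, 23.1]
wrist_force: [-0.4, -0.3, -3.4]
opening: 0.0101
grasp_force: 107.3
time: 10.15
ee_pos: [0.5634, -0.0972, 0.0739]
tcp_rot: [180.0, -0.0, 23.1]
wrist_force: [-2.4, 0.3, 1.9]
opening: 0.01
grasp_force: 107.9
```

```bash
python3 -m crank '[[[0,0,0,0,0,0],[0,0,0,0,0,0],[0,0,0,0,0,0],[0,0,0,0,0,0],[0,0,0.2,0,0,0],[0,0,0.5,0,0,0],[0,0,0.9,0,0,0],[0,0,1,0,0,0],[0,0,1,0,0,0],[0,0,1,0,0,0]]]' 0.6 110
python3 -m crank '[[[-0.35,0.21,0.2,0,0,-0.96],[-0.35,0.21,0.2,0,0,-0.96],[-0.35,0.21,0.2,0,0,-0.96],[-0.35,0.21,0.2,0,0,-0.96],[-0.35,0.21,0.2,0,0,-0.96],[-0.35,0.21,0.2,0,0,-0.96],[-0.35,0.21,0.2,0,0,-0.96],[-0.35,0.21,0.2,0,0,-0.96],[-0.35,0.21,0.2,0,0,-0.96],[-0.35,0.21,0.2,0,0,-0.96],[-0.35,0.21,0.2,0,0,-0.96],[-0.35,0.21,0.2,0,0,-0.96],[-0.35,0.21,0.2,0,0,-0.96],[-0.35,0.21,0.2,0,0,-0.96],[-0.35,0.21,0.2,0,0,-0.96],[-0.35,0.21,0.2,0,0,-0.96],[-0.35,0.21,0.2,0,0,-0.96],[-0.35,0.21,0.2,0,0,-0.96],[-0.35,0.21,0.2,0,0,-0.96],[-0.35,0.21,0.2,0,0,-0.96]]]'
python3 -m crank '[[[0,0,0,0,0,0],[0,0,0,0,0,0]]]'
python3 - <<'E'
from h import *
m,im=snap("wrist","pics/w6.png"); o=bot.get_obs()
print(proj(m,[.423,-.013,.115]),proj(m,[.4975,-.039,0]),proj(m,o['ee_pos']))
for x,y in((-45,35),(-45,-35),(45,35),(45,-35)): 
  a=np.radians(-19);print((x,y),proj(m,[.455+(x*np.cos(a)-y*np.sin(a))/1e3,-.0244+(x*np.sin(a)+y*np.cos(a))/1e3,0.0]).round(1))
E
```

```text
time: 10.98
ee_pos: [0.5633, -0.0971, 0.1673]
tcp_rot: [180.0, -0.0, 23.1]
wrist_force: [0.4, -0.4, -0.8]
opening: 0.051
grasp_force: 0.0
time: 12.65
ee_pos: [0.1526, -0.3211, 0.2464]
tcp_rot: [-161.8, 0.2, -78.1]
wrist_force: [-0.4, -0.9, 0.3]
opening: 0.051
grasp_force: 0.0
time: 12.82
ee_pos: [0.1527, -0.3215, 0.2466]
tcp_rot: [-161.8, 0.2, -78.0]
wrist_force: [0.2, 0.3, -0.3]
opening: 0.0511
grasp_force: 0.0
[102.4366774  355.98224951] [127.51139196 273.61898834] [314.62985112 289.92163241]
(-45, 35) [165.1 321.4]
(-45, -35) [179.  293.2]
(45, 35) [122. 288.]
(45, -35) [133.3 258.4]
```

View pics/w6.png

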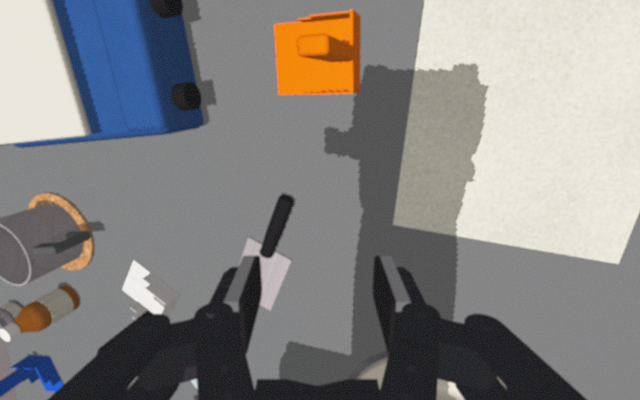

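The arm wandered off, so some joint must have hit a limit. In this view the jar (30,240) still stands on the mat and nothing has been touched. I'll check the joints.

Run:
```python
from h import *
o=bot.get_obs(); print(o['q'].round(1) if hasattr(o['q'],'round') else o['q'],o['time'])
```

```text
[-77.9 -22.9 -16.2  96.9  18.2 179.9] 12.8667
```

The sign of the last joint is reversed: q6 = q1 + 180 − yaw. I'll undo the tilt and turn the other way, to yaw 71.

```bash
python3 -m crank '[[[0,0,0,-0.18,0.86,0],[0,0,0,-0.18,0.86,0],[0,0,0,-0.19,0.87,0],[0,0,0,0,0,0]]]' && python3 -m crank '[[[0.61,0.7,0,0,0,0.98],[0.61,0.7,0,0,0,0.98],[0.61,0.7,0,0,0,0.98],[0.61,0.7,0,0,0,0.98],[0.61,0.7,0,0,0,0.98],[0.61,0.7,0,0,0,0.98],[0.61,0.7,0,0,0,0.98],[0.61,0.7,0,0,0,0.98],[0.61,0.7,0,0,0,0.98],[0.61,0.7,0,0,0,0.98],[0.61,0.7,0,0,0,0.98]]]'
python3 -c "
from h import *
print(bot.get_obs()['q'])"
```

```text
time: 13.2
ee_pos: [0.1016, -0.3347, 0.2457]
tcp_rot: [-178.0, 0.7, -74.6]
wrist_force: [0.8, -0.4, -0.3]
opening: 0.0513
grasp_force: 0.0
time: 14.12
ee_pos: [0.2368, -0.1784, 0.2453]
tcp_rot: [-177.5, 0.6, -0.3]
wrist_force: [-0.9, -0.4, 0.3]
opening: 0.0512
grasp_force: 0.0
[-38.41520321 -27.63208623 -17.92583347 101.66415027   1.58272069
 141.87581231]
```

```bash
python3 -m crank '[[[0.85,0.75,0,-0.36,-0.09,0.9],[0.85,0.75,0,0,0,0.95],[0.85,0.75,0,0,0,0.95],[0.85,0.75,0,0,0,0.95],[0.85,0.75,0,0,0,0.95],[0.85,0.75,0,0,0,0.95],[0.85,0.75,0,0,0,0.95],[0.85,0.75,0,0,0,0.95],[0.85,0.75,0,0,0,0.95],[0.85,0.75,0,0,0,0.95],[0.85,0.75,0,0,0,0.95],[0,0,0,0,0,0],[0,0,0,0,0,0]]]'
cat >> h.py <<'E'
def scoopfit(m,im,z=0.0015):
    h=cv2.cvtColor(im,cv2.COLOR_BGR2HSV); M=cv2.inRange(h,(0,0,170),(180,45,255))
    cs,_=cv2.findContours(M,cv2.RETR_EXTERNAL,cv2.CHAIN_APPROX_NONE)
    for k in sorted(cs,key=cv2.contourArea)[::-1][:4]:
        P=np.array([onz(m,*p[0],z)[:2] for p in k],np.float32)*1000; r=cv2.minAreaRect(P)
        print('white',cv2.contourArea(k),k.reshape(-1,2).mean(0).round(),np.round(r[0],1),np.round(r[1],1),round(r[2],1),cv2.boxPoints(r).round().tolist())
E
python3 - <<'E'
from h import *
o=bot.get_obs(); m,im=snap("wrist","pics/w7.png"); print(o['ee_pos'],o['q']); scoopfit(m,im)
print(proj(m,o['ee_pos']),proj(m,[.423,-.013,.115]))
h=cv2.cvtColor(im,cv2.COLOR_BGR2HSV)
E
```

```text
time: 15.2
ee_pos: [0.4227, -0.0133, 0.2447]
tcp_rot: [179.9, 0.1, 70.9]
wrist_force: [-0.5, -0.2, 0.0]
opening: 0.0512
grasp_force: 0.0
[ 0.42266587 -0.013257    0.24466973] [-1.74721714e+00 -1.24507137e+01 -7.05226107e+00  9.53503476e+01
 -7.83558852e-02  1.07371582e+02]
white 10742.0 [572. 167.] [ 680.9 -111. ] [128.9 129.1] 16.9 [[601.0, -68.0], [638.0, -191.0], [761.0, -154.0], [724.0, -31.0]]
white 6562.5 [189. 139.] [302.6  53.2] [96.7 97. ] 61.7 [[237.0, 34.0], [322.0, -12.0], [368.0, 73.0], [283.0, 119.0]]
white 4373.5 [ 32. 293.] [ 51.8 -42.9] [228.5  87.7] 54.5 [[-50.0, -111.0], [21.0, -161.0], [154.0, 25.0], [82.0, 76.0]]
white 4248.0 [350. 158.] [452.7 -23. ] [69.2 91.4] 70.7 [[398.0, -41.0], [484.0, -71.0], [507.0, -5.0], [421.0, 25.0]]
[318.05018333 291.88589982] [317.75038794 195.02287091]
```

View pics/w7.png

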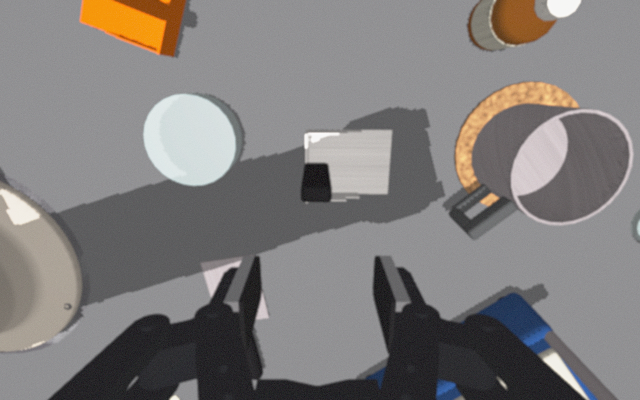

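The scoop is directly below: handle top at (317,190), floor (350,160), with yaw about −19° matching the gripper. I'll descend, grip and lift slightly.

```bash
python3 -m crank '[[[0,0,-0.5,0,0,0],[0,0,-0.9,0,0,0],[0,0,-0.9,0,0,0],[0,0,-0.9,0,0,0],[0,0,-0.9,0,0,0],[0,0,-0.9,0,0,0],[0,0,-0.9,0,0,0],[0,0,-0.9,0,0,0],[0,0,-0.7,0,0,0],[0,0,-0.2,0,0,0],[0,0,0,0,0,0]]]' && python3 -m crank '[[[0,0,0,0,0,0],[0,0,0,0,0,0],[0,0,0,0,0,0],[0,0,0,0,0,0],[0,0,0,0,0,0],[0,0,0,0,0,0]]]' 0 100
```

```text
time: 16.17
ee_pos: [0.4211, -0.0155, 0.0901]
tcp_rot: [179.9, 0.2, 70.6]
wrist_force: [0.5, -0.2, -0.1]
opening: 0.0511
grasp_force: 0.0
time: 16.67
ee_pos: [0.4229, -0.0154, 0.0926]
tcp_rot: [179.7, 0.1, 70.7]
wrist_force: [-1.1, -0.2, 6.0]
opening: 0.023
grasp_force: 98.5
```

```bash
python3 -m crank '[[[0,0,0.3,0,0,0],[0,0,0.6,0,0,0],[0,0,0.9,0,0,0],[-0.1,0.4,0.9,0,0,0],[-0.1,0.7,0.9,0,0,0.1],[-0.1,0.95,0.9,0,0,0.1],[-0.1,0.95,0.9,0,0,0.1],[-0.1,0.95,0.9,0,0,0.1],[-0.1,0.95,0.9,0,0,0.1],[-0.1,0.95,0.6,0,0,0.1],[-0.1,0.95,0,0,0,0],[-0.1,0.95,0,0,0,0],[-0.1,0.95,0,0,0,0],[-0.1,0.95,0,0,0,0],[-0.1,0.95,0,0,0,0],[-0.1,0.95,0,0,0,0],[-0.1,0.95,0,0,0,0],[-0.1,0.95,0,0,0,0]]]' && python3 -m crank '[[[0,0.95,0,0,0,0],[0,0.95,0,0,0,0],[0,0.95,0,0,0,0],[0,0.95,0,0,0,0],[0,0.5,0,0,0,0],[0,0.2,0,0,0,0],[0,0,0,0,0,0],[0,0,0,0,0,0]]]'
python3 - <<'E'
from h import *
o=bot.get_obs(); m,im=snap("wrist","pics/w8.png"); print(o['ee_pos'],o['tcp_rot'],o['q']); np.save('m8.npy',m,allow_pickle=True)
for n,p in dict(FL=(609,353),FR=(587,259),NL=(372,413),NR=(350,320)).items(): print(n,proj(m,[p[0]/1e3,p[1]/1e3,.044]).round())
E
```

```text
time: 18.17
ee_pos: [0.3919, 0.2546, 0.2483]
tcp_rot: [179.8, 0.2, 74.9]
wrist_force: [0.6, -0.3, -0.2]
opening: 0.0228
grasp_force: 98.0
time: 18.83
ee_pos: [0.3922, 0.3431, 0.2475]
tcp_rot: [179.8, 0.2, 74.8]
wrist_force: [-0.5, 0.5, -1.3]
opening: 0.0227
grasp_force: 98.0
[0.39220371 0.34308823 0.24751608] [179.79868567   0.19809515  74.84842194] [ 41.31999662   0.99122467   5.61180826  94.67452149  -0.27723585
 146.47135716]
FL [544. 101.]
FR [527. 201.]
NL [275. 105.]
NR [282. 204.]
```

View pics/w8.png

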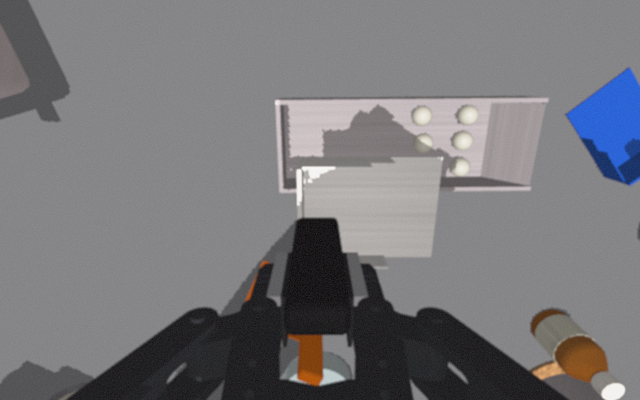

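The wrist view shows the tray clearly, with its outer rim from (276,100) to (547,97) and from (281,191) to (530,190). The six balls are at x = 422–470, and the held scoop is flat and square to the tray. I'll fit the rim edges numerically.

Run:
```python
from h import *
m=np.load('m8.npy',allow_pickle=True).item(); im=cv2.imread("pics/w8.png"); g=cv2.GaussianBlur(cv2.cvtColor(im,cv2.COLOR_BGR2GRAY),(3,3),0).astype(float)
w=lambda u,v,z:onz(m,u,v,z)[:2]*1000
def edge(pts): # fit line through world pts, iteratively trimmed
    P=np.array(pts)
    for _ in range(4):
        vx,vy,x0,y0=cv2.fitLine(P.astype(np.float32),cv2.DIST_HUBER,0,.01,.01).ravel(); d=(P[:,0]-x0)*vy-(P[:,1]-y0)*vx
        P=P[abs(d)<max(1.0,1.5*np.median(abs(d)))]
    return np.array([x0,y0]),np.array([vx,vy])*np.sign(vx if abs(vx)>abs(vy) else vy),len(P)
def first(vals,start,sg): # strongest rise
    d=np.diff(vals)*sg; i=np.argmax(d); return start+i+.5
top=[w(u,first(g[90:106,u],90,1),.044) for u in range(300,530,4)]
bot_=[w(u,first(g[182:200,u],182,-1),.044) for u in range(448,522,3)]
near=[w(first(g[v,266:290],266,1),v,.044) for v in range(108,186,3)]
far=[w(first(g[v,520:560],520,-1),v,.044) for v in range(106,182,3)]
L={}
for n,e in dict(top=top,bot=bot_,near=near,far=far).items():
    L[n]=edge(e); print(n,L[n][0].round(1),'dir',np.degrees(np.arctan2(L[n][1][1],L[n][1][0])).round(2),L[n][2])
def X(a,b):
    (p,d,_),(q,e,_)=L[a],L[b]; s=np.linalg.solve(np.array([d,-e]).T,q-p); return p+s[0]*d
C=[X(a,b) for a,b in(('top','far'),('bot','far'),('top','near'),('bot','near'))]
for c in C: print(c.round(1))
c=np.mean(C,0); print('centre',c.round(1),'len',np.linalg.norm(C[0]-C[2]),np.linalg.norm(C[1]-C[3]),'wid',np.linalg.norm(C[0]-C[1]),np.linalg.norm(C[2]-C[3]))
a=L['top'][1]; ex=a; ey=np.array([-a[1],a[0]])
for u,v in((422,115),(424,142),(468,115),(462,140),(459,167)): q=w(u,v,.014)-c; print('ball',(q@ex).round(),(q@ey).round())
# scoop seen: floor edges
for u,v in((440,157),(434,257)): print('scoop lip corner',w(u,v,.2475-.0926))
```

```text
top [479.4 390. ] dir -14.62 58
bot [542.9 282.1] dir -15.21 15
near [367.4 377.5] dir 62.56 7
far [599.1 308.1] dir 74.87 26
[611.9 355.4]
[588.7 269.7]
[386.5 414.2]
[345.8 335.7]
centre [483.2 343.8] len 232.90643 251.74234 wid 88.79753 88.42133
ball 19.0 26.0
ball 23.0 -1.0
ball 65.0 26.0
ball 62.0 1.0
ball 62.0 -28.0
scoop lip corner [477.14743357 358.91126359]
scoop lip corner [462.39004813 289.33304206]
```

Run:
```python
from h import *
m=np.load('m8.npy',allow_pickle=True).item(); im=cv2.imread("pics/w8.png"); g=cv2.GaussianBlur(cv2.cvtColor(im,cv2.COLOR_BGR2GRAY),(3,3),0).astype(float)
z=.2475-.0915; w=lambda u,v:onz(m,u,v,z)[:2]*1000
up=np.array([w(u,150+np.argmax(np.diff(g[150:165,u]))+.5) for u in range(410,438,2)])
lo=np.array([w(u,248+np.argmin(np.diff(g[248:266,u]))+.5) for u in range(405,430,2)])
fr=np.array([w(425+np.argmin(np.diff(g[v,425:450]))+.5,v) for v in range(165,250,4)])
o=np.array([392.2,343.1]); a=np.radians(-15.15); ex=np.array([np.cos(a),np.sin(a)]); ey=np.array([-ex[1],ex[0]])
for n,P in dict(up=up,lo=lo,fr=fr).items(): Q=P-o; print(n,np.c_[Q@ex,Q@ey].round(1)[::3].tolist())
print(g[176:200:2,300:530:20].astype(int))
```

```text
up [[58.5, 38.0], [62.3, 38.0], [66.1, 38.0], [69.9, 38.0], [73.6, 38.0]]
lo [[61.1, -32.5], [65.3, -32.5], [69.5, -32.6], [73.7, -32.6], [77.9, -32.6]]
fr [[79.0, 32.5], [79.3, 24.7], [78.9, 16.6], [79.2, 8.3], [78.8, -0.1], [79.1, -8.8], [78.7, -17.7], [79.0, -26.8]]
[[236 189 176 176 175 173 172 145 154 139 157 159]
 [236 176 175 174 173 171 169 132  96  93 154 159]
 [236 175 176 174 174 173 171 126  89  90 123 158]
 [235 176 177 177 176 174 174 123  89  91  92 154]
 [236 172 174 174 173 172 170 112  89  90  93 121]
 [236 172 173 172 170 171 169 112 122 130 138 140]
 [236 177 178 179 177 174 172 123 182 184 186 188]
 [236 179 181 181 178 174 173 129 175 175 172 167]
 [238 177 178 179 177 176 172 136 142 142 139 137]
 [239 178 179 179 179 178 175 137 136 134 134 134]
 [238 182 182 181 181 179 176 136 135 135 134 134]
 [236 178 180 180 178 177 174 134 134 134 135 134]]
```

The scoop is square in the grip, with its lip at 79 mm and 2.7 mm to the side. The tray is centred at (480.5, 344.4) with yaw −14.9°. I'll lower the scoop into the tray behind the balls.

```bash
python3 -m crank '[[[0.05,0.5,0,0,0,0],[0.03,0.55,-0.3,0,0,0.03],[0,0.03,-0.8,0,0,0],[0,0,-1,0,0,0],[0,0,-1,0,0,0],[0,0,-1,0,0,0],[0,0,-1,0,0,0],[0,0,-0.9,0,0,0],[0,0,-0.7,0,0,0],[0,0,-0.4,0,0,0],[0,0,-0.2,0,0,0],[0,0,0,0,0,0],[0,0,0,0,0,0]]]'
```

```text
time: 19.97
ee_pos: [0.3941, 0.3656, 0.1019]
tcp_rot: [179.8, 0.1, 75.1]
wrist_force: [0.0, 0.5, -1.0]
opening: 0.0227
grasp_force: 98.0
```

```bash
python3 -m crank '[[[0,0,-0.2,0,0,0],[0,0,-0.05,0,0,0],[0,0,0,0,0,0]]]'; python3 -m crank '[[[0,0,-0.05,0,0,0],[0,0,0,0,0,0]]]';  python3 -m crank '[[[0,0,-0.05,0,0,0],[0,0,0,0,0,0]]]'
```

```text
time: 20.22
ee_pos: [0.394, 0.3654, 0.0966]
tcp_rot: [179.8, 0.1, 75.1]
wrist_force: [-0.6, 1.0, -0.9]
opening: 0.0225
grasp_force: 98.3
time: 20.38
ee_pos: [0.3941, 0.3654, 0.0966]
tcp_rot: [179.8, 0.1, 75.0]
wrist_force: [-1.5, -1.6, 6.9]
opening: 0.0224
grasp_force: 99.1
time: 20.55
ee_pos: [0.3941, 0.3655, 0.0966]
tcp_rot: [179.7, 0.1, 75.0]
wrist_force: [-3.9, -3.3, 13.5]
opening: 0.0229
grasp_force: 100.0
```

```bash
python3 -m crank '[[[0.1,-0.03,0.03,0,0,0],[0.19,-0.05,0,0,0,0],[0.29,-0.08,0,0,0,0],[0.39,-0.1,0,0,0,0],[0.39,-0.1,0,0,0,0],[0.39,-0.1,0,0,0,0],[0.39,-0.1,0,0,0,0],[0.39,-0.1,0,0,0,0],[0.39,-0.1,0,0,0,0],[0.39,-0.1,0,0,0,0],[0.29,-0.08,0,0,0,0],[0.19,-0.05,0,0,0,0],[0.15,-0.04,0,0,0,0]]]'
cat >> h.py <<'E'
def tr(p): 
    d=np.array(p[:2])*1000-[480.5,344.4]; return (d@[.9664,-.2571]).round(1),(d@[.2571,.9664]).round(1)
def balls(name,fn):
    m,im=snap(name,fn); h=cv2.cvtColor(im,cv2.COLOR_BGR2HSV); return m,im,h
E
python3 - <<'E'
from h import *
o=bot.get_obs(); x,y=tr(o['ee_pos']); print('lip',x+79,'lat',y+2.7,o['wrist_force'])
E
```

```text
time: 21.63
ee_pos: [0.4726, 0.3454, 0.0966]
tcp_rot: [179.8, 0.0, 75.1]
wrist_force: [-6.5, 1.5, 10.3]
opening: 0.023
grasp_force: 99.2
lip 71.1 lat 1.6 [-6.466841    1.47348833 10.25025157]
```

```bash
python3 -m crank '[[[0.14,-0.04,0,0,0,0],[0.14,-0.04,0,0,0,0],[0.14,-0.04,0,0,0,0],[0.14,-0.04,0,0,0,0],[0.1,-0.03,0,0,0,0],[0.1,-0.03,0,0,0,0],[0.1,-0.03,0,0,0,0],[0.1,-0.03,0,0,0,0],[0,0,0,0,0,0]]]'
python3 - <<'E'
from h import *
o=bot.get_obs(); x,y=tr(o['ee_pos']); print('lip',x+79,'lat',y+2.7,o['wrist_force'])
m,im=snap("side","pics/s9.png"); m2,im2=snap("wrist","pics/w9.png")
h=cv2.cvtColor(im2,cv2.COLOR_BGR2HSV); g=cv2.cvtColor(im2,cv2.COLOR_BGR2GRAY)
c=np.array([480.5,344.4]);P=lambda x,y,z:proj(m2,[*( (c+np.array([.9664,-.2571])*x+np.array([.2571,.9664])*y)/1e3),z])
for q in((92,40,.004),(92,-40,.004),(46,35,.004),(46,-35,.004)): print(q,P(*q).round())
M=cv2.inRange(h,(15,12,170),(40,60,255)); cv2.imwrite('pics/b9.png',M)
n,l,s,cen=cv2.connectedComponentsWithStats(M)
for i in range(1,n):
  if s[i,4]>25: print(s[i],cen[i].round(1),[t.item() for t in tr(onz(m2,*cen[i],.015))])
E
```

```text
time: 22.38
ee_pos: [0.4917, 0.3399, 0.0966]
tcp_rot: [179.8, 0.0, 75.1]
wrist_force: [-5.2, 2.8, 9.4]
opening: 0.0228
grasp_force: 99.1
lip 91.0 lat 1.2000000000000002 [-5.22809153  2.76226758  9.4174261 ]
(92, 40, 0.004) [444. 151.]
(92, -40, 0.004) [431. 264.]
(46, 35, 0.004) [371. 159.]
(46, -35, 0.004) [366. 257.]
[449 166  14  12  91] [456.9 170.9] [97.2, 29.9]
[446 176   7   9  31] [448.9 180. ] [93.0, 24.1]
```

```bash
cat >> h.py <<'E'
def findballs(m,im,roi,zb=.016,sc=3):
    x0,y0,x1,y1=roi; h=cv2.cvtColor(im,cv2.COLOR_BGR2HSV)
    b=im[:,:,0].astype(int); r=im[:,:,2].astype(int); gg=im[:,:,1].astype(int)
    k=((r-b)>6)&((gg-b)>6); M=np.zeros(im.shape[:2],np.uint8); M[y0:y1,x0:x1]=k[y0:y1,x0:x1]
    M=cv2.morphologyEx(M,cv2.MORPH_OPEN,np.ones((3,3)))
    D=cv2.distanceTransform(M,cv2.DIST_L2,5); out=[]
    n,l,s,cen=cv2.connectedComponentsWithStats(M)
    for i in range(1,n):
        if s[i,4]>20: out.append((s[i].tolist(),cen[i].round(1).tolist(),[float(t) for t in tr(onz(m,*cen[i],zb))]))
    return out
E
python3 - <<'E'
from h import *
w8=cv2.imread("pics/w8.png"); m8=np.load('m8.npy',allow_pickle=True).item()
for p in((422,115),(424,142),(468,115),(459,167),(500,130),(380,200)): print(p,w8[p[1],p[0]])
for b in findballs(m8,w8,(400,95,490,190)): print(b)
m=bot.camera_model("wrist"); w9=cv2.imread("pics/w9.png")
for b in findballs(m,w9,(330,140,480,275)): print('9',b)
E
```

```text
(422, 115) [229 237 239]
(424, 142) [198 212 217]
(468, 115) [228 236 239]
(459, 167) [221 230 234]
(500, 130) [158 156 163]
(380, 200) [172 176 177]
([413, 106, 19, 19, 297], [421.8, 115.2], [20.4, 26.3])
([458, 106, 20, 19, 307], [467.7, 114.9], [66.3, 26.5])
([453, 131, 20, 19, 294], [462.4, 140.2], [64.3, 1.1])
([414, 134, 19, 18, 262], [423.1, 142.7], [24.3, -1.2])
([451, 158, 19, 19, 269], [460.0, 166.8], [65.4, -26.7])
9 ([398, 166, 65, 28, 1427], [429.9, 179.1], [80.9, 24.9])
9 ([395, 203, 62, 37, 1354], [425.9, 221.7], [81.3, -3.1])
9 ([391, 244, 61, 29, 1235], [421.4, 257.8], [80.9, -28.9])
```

Two balls sit in each lane, spanning tray x from 61 to 101. The rear ones are already on the scoop floor and the front ones are at the lip against the ramp. I'll tilt back 20° about the TCP so the lip climbs the ramp.

```bash
python3 -m crank '[[[0.07,-0.02,0,-0.06,-0.22,0],[0.03,-0.01,0,-0.06,-0.24,0],[0,0,0,-0.06,-0.24,0],[0,0,0,-0.06,-0.24,0],[0,0,0,-0.06,-0.24,0],[0,0,0,-0.06,-0.24,0],[0,0,0,-0.06,-0.24,0],[0,0,0,-0.06,-0.24,0],[0,0,0,-0.06,-0.24,0],[0,0,0,-0.06,-0.24,0],[0,0,0,-0.06,-0.24,0],[0,0,0,-0.06,-0.24,0],[0,0,0,0,0,0],[0,0,0,0,0,0]]]'
python3 - <<'E'
from h import *
o=bot.get_obs(); print(tr(o['ee_pos']),o['wrist_force'],o['q'])
m,im=snap("wrist","pics/w10.png")
for b in findballs(m,im,(230,100,520,330)): print('10',b)
m,im=snap("top","pics/t10.png")
E
```

```text
time: 23.65
ee_pos: [0.4934, 0.3385, 0.0948]
tcp_rot: [159.6, -0.1, 75.1]
wrist_force: [0.3, 0.1, -2.0]
opening: 0.0227
grasp_force: 98.2
(np.float64(14.0), np.float64(-2.4)) [ 0.28767548  0.13640756 -2.00773006] [ 41.88065856   0.23385419 -14.23299862  63.92973132 -16.90999683
 145.10587976]
10 ([304, 170, 63, 62, 2209], [339.5, 194.6], [58.7, 11.5])
10 ([313, 213, 8, 4, 29], [316.2, 214.7], [42.6, -0.3])
10 ([381, 235, 61, 32, 1417], [410.6, 250.2], [118.0, -39.0])
```

```bash
python3 -m crank '[[[0,0,0.1,0,0,0],[0,0,0.2,0,0,0],[0,0,0.3,0,0,0],[0,0,0.3,0,0,0]]]'
python3 - <<'E'
from h import *
m,im=snap("wrist","pics/w11.png")
for b in findballs(m,im,(230,100,520,330)): print('11',b[:2])
E
```

```text
time: 24.08
ee_pos: [0.494, 0.3384, 0.1135]
tcp_rot: [159.5, -0.1, 75.0]
wrist_force: [0.4, -0.3, -3.1]
opening: 0.0228
grasp_force: 98.0
11 ([304, 170, 77, 83, 2834], [345.6, 204.2])
11 ([317, 212, 9, 5, 35], [320.8, 214.1])
11 ([341, 238, 11, 15, 151], [345.9, 245.3])
```

```bash
python3 -m crank '[[[-0.1,0,0.5,0,0,0],[-0.2,0,0.7,0,0,0],[-0.2,0,0.9,0,0,0],[-0.2,0,0.9,0,0,0],[-0.2,0,0.9,0,0,0],[-0.2,0,0.9,0,0,0],[-0.2,0,0.9,0,0,0],[-0.2,0,0.7,0,0,0],[-0.1,0,0.4,0,0,0],[0,0,0,0,0,0]]]'
python3 - <<'E'
from h import *
o=bot.get_obs(); print(o['wrist_force'],o['torque'],o['q'].round(1))
m,im=snap("wrist","pics/w12.png")
for b in findballs(m,im,(230,60,640,330)): print('12',b[:2])
m,im=snap("top","pics/t12.png")
c=np.array([480.5,344.4])
pts=np.array([proj(m,[*((c+np.array([.9664,-.2571])*x+np.array([.2571,.9664])*y)/1e3),.004]) for x,y in((-120,40),(122,40),(122,-40),(-120,-40))])
print('tray poly',pts.round().tolist())
for b in findballs(m,im,(180,170,245,265)): print('top',b)
t0=cv2.imread("pics/top0.png")
for b in findballs(m,t0,(180,170,245,265)): print('top0',b)
# jar: rim circle in top view
g=cv2.medianBlur(cv2.cvtColor(im,cv2.COLOR_BGR2GRAY),3); big=cv2.resize(g[140:230,290:400],None,fx=4,fy=4,interpolation=cv2.INTER_CUBIC)
k=cv2.HoughCircles(big,cv2.HOUGH_GRADIENT,1,300,param1=80,param2=20,minRadius=56,maxRadius=80); print(k)
for q in k[0]: print('jar?',(onz(m,q[0]/4+290-.4,q[1]/4+140-.4,.086)*1000).round(),q[2]/4)
E
```

```text
time: 24.97
ee_pos: [0.4619, 0.3389, 0.2515]
tcp_rot: [159.4, -0.3, 75.1]
wrist_force: [0.6, 0.0, -2.5]
opening: 0.0222
grasp_force: 98.3
[ 0.59148509  0.01498975 -2.51170646] [ 0.17244192  0.58033042 -0.02909318] [ 44.3  -3.5  -0.5  81.8 -17.4 147.5]
12 ([572, 157, 21, 43, 341], [582.7, 175.7])
12 ([304, 169, 77, 84, 2757], [345.6, 202.6])
12 ([567, 168, 10, 11, 60], [572.3, 172.5])
12 ([588, 174, 4, 7, 21], [589.6, 177.0])
12 ([459, 192, 23, 35, 283], [466.6, 207.4])
12 ([583, 199, 7, 16, 71], [586.1, 206.4])
12 ([341, 236, 11, 17, 115], [345.3, 245.8])
12 ([583, 236, 4, 8, 28], [584.3, 239.4])
12 ([578, 274, 6, 6, 29], [580.8, 276.9])
12 ([490, 289, 47, 41, 1228], [511.1, 309.4])
12 ([392, 292, 33, 23, 493], [406.7, 302.8])
12 ([577, 292, 6, 5, 26], [579.5, 294.1])
12 ([575, 309, 6, 6, 26], [577.8, 311.8])
tray poly [[188.0, 253.0], [214.0, 184.0], [236.0, 190.0], [211.0, 260.0]]
top ([193, 197, 5, 5, 23], [195.0, 198.8], [53.4, 77.2])
top ([205, 197, 5, 5, 22], [207.2, 198.9], [64.8, 38.3])
top0 ([209, 197, 5, 5, 22], [210.9, 198.9], [68.4, 26.6])
[[[201.5 146.5  58.4]]]
jar? [625. -71.  86.] 14.6
```

Run:
```python
from h import *
m=bot.camera_model("wrist"); w12=cv2.imread("pics/w12.png")
c=np.array([480.5,344.4]); T=lambda x,y,z:[*((c+np.array([.9664,-.2571])*x+np.array([.2571,.9664])*y)/1e3),z]
print([proj(m,T(*q)).round().tolist() for q in((-120,40,.004),(92,40,.004),(122,40,.04),(122,-40,.04),(92,-40,.004),(-120,-40,.004))])
for p in((466,207),(582,175),(345,202),(511,309),(406,302)): print(p,w12[p[1],p[0]],tr(onz(m,*p,.014)))
# side camera: tray interior
ms,s=snap("side","pics/s12.png"); s0=cv2.imread("pics/side0.png")
P=[proj(ms,T(*q)).round().tolist() for q in((-120,40,.004),(122,40,.04),(122,-40,.04),(-120,-40,.004))]; print('side tray',P)
for n,I in(('s0',s0),('s12',s)):
  h=cv2.cvtColor(I,cv2.COLOR_BGR2HSV); M=((h[:,:,1]<50)&(h[:,:,2]>175)).astype(np.uint8)
  X=np.zeros_like(M); cv2.fillPoly(X,[np.array(P,np.int32)],1); M&=X
  k,l,st,ce=cv2.connectedComponentsWithStats(M); print(n,[(st[i,4].item(),ce[i].round().tolist()) for i in range(1,k)], (X*h[:,:,2]).sum()/X.sum())
```

```text
[[114.0, 121.0], [332.0, 114.0], [372.0, 115.0], [368.0, 189.0], [331.0, 184.0], [129.0, 205.0]]
(466, 207) [101 109 111] (np.float64(290.6), np.float64(-90.9))
(582, 175) [213 221 228] (np.float64(516.1), np.float64(-66.0))
(345, 202) [129 138 142] (np.float64(106.0), np.float64(-61.2))
(511, 309) [109 120 121] (np.float64(420.2), np.float64(-290.4))
(406, 302) [103 113 116] (np.float64(205.7), np.float64(-223.9))
side tray [[365.0, 383.0], [262.0, 334.0], [278.0, 305.0], [376.0, 350.0]]
s0 [(23, [298.0, 322.0]), (25, [316.0, 329.0]), (28, [294.0, 332.0]), (31, [310.0, 337.0]), (24, [288.0, 341.0]), (26, [307.0, 348.0])] 149.2382178727788
s12 [] 117.3801184651043
```

Nothing ball-coloured is left in the tray, so all six are in the scoop. I can keep the same yaw for pouring, which keeps well clear of the rod and the amber bottle. I'll carry the scoop high to the jar.

```bash
python3 -m crank '[[[0.08,-0.2,0,0,0,0],[0.08,-0.4,0,0,0,0],[0.08,-0.6,0,0,0,0],[0.08,-0.8,0,0,0,0],[0.08,-1,0,0,0,0],[0.08,-1,0,0,0,0],[0.08,-1,0,0,0,0],[0.08,-1,0,0,0,0],[0.08,-1,0,0,0,0],[0.08,-1,0,0,0,0],[0.08,-1,0,0,0,0],[0.08,-1,0,0,0,0],[0.08,-1,0,0,0,0],[0.08,-1,0,0,0,0],[0.08,-1,0,0,0,0],[0.08,-1,0,0,0,0]]]' && python3 -m crank '[[[0.08,-1,0,0,0,0],[0.08,-0.9,0,0,0,0],[0.08,-0.8,0,0,0,0],[0.08,-0.7,0,0,0,0],[0.08,-0.6,0,0,0,0],[0.08,-0.4,0,0,0,0],[0.08,-0.3,0,0,0,0],[0,-0.1,0,0,0,0],[0,0,0,0,0,0],[0,0,0,0,0,0]]]'
python3 - <<'E'
from h import *
o=bot.get_obs(); m,im=snap("wrist","pics/w13.png"); print(o['q'].round(1))
for b in findballs(m,im,(290,150,400,270)): print('scoop',b[:2])
mt,t=snap("top","pics/t13.png")
for b in findballs(mt,t,(180,170,245,265)): print('tray',b)
h=cv2.cvtColor(t,cv2.COLOR_BGR2HSV); print('bright in tray',[(int(v),int(u)) for v,u in np.argwhere((h[:,:,1]<50)&(h[:,:,2]>185)) if 195<u<235 and 190<v<225][:10])
print('jar rim pred wrist px',[proj(m,[.629+.05*np.cos(a),-.069+.05*np.sin(a),.086]).round().tolist() for a in(0,np.pi/2,np.pi,-np.pi/2)], proj(m,[.629,-.069,.086]).round())
g=cv2.medianBlur(cv2.cvtColor(im,cv2.COLOR_BGR2GRAY),3); np.set_printoptions(linewidth=220)
c=proj(m,[.629,-.069,.086]); print(g[int(c[1]),int(c[0])-70:int(c[0])+110:4])
E
```

```text
time: 26.45
ee_pos: [0.4868, 0.0564, 0.2486]
tcp_rot: [159.5, -0.1, 75.0]
wrist_force: [-0.4, -0.2, -3.2]
opening: 0.0225
grasp_force: 98.2
time: 27.28
ee_pos: [0.4985, -0.0374, 0.2488]
tcp_rot: [159.5, -0.1, 75.0]
wrist_force: [0.5, 0.2, -2.6]
opening: 0.0226
grasp_force: 98.2
[ -1.9 -21.5 -16.3  75.2  -4.4 102.3]
scoop ([296, 150, 17, 13, 143], [302.9, 154.0])
scoop ([304, 170, 74, 83, 2876], [344.1, 202.7])
bright in tray []
jar rim pred wrist px [[432.0, 154.0], [380.0, 119.0], [343.0, 188.0], [397.0, 216.0]] [389. 170.]
[199 201 191 197 190 163 181 201 213 215 213 202 241 242 242 242 242 242 242 242 242 242 242 242 242 242 242 242 242 242 243 135 134 134 134 134 134 134 135 133 133 133 134 134 134]
```

```bash
python3 -m crank '[[[0,0,-0.4,0,0,0],[0,0,-0.7,0,0,0],[0,0,-0.8,0,0,0],[0,0,-0.7,0,0,0],[0,0,-0.4,0,0,0],[0,0,-0.2,0,0,0],[0.16,-0.04,0.04,0.09,0.35,0],[0.16,-0.04,0.04,0.09,0.35,0],[0.16,-0.04,0.04,0.09,0.35,0],[0.16,-0.04,0.04,0.09,0.35,0],[0.16,-0.05,0.04,0.1,0.35,0],[0.16,-0.05,0.05,0.1,0.35,0],[0,0,0,0,0,0]]]'
cat >> h.py <<'E'
from scipy.spatial.transform import Rotation as Ro
def lip(H=.092):
    o=bot.get_obs(); R=Ro.from_euler('xyz',o['tcp_rot'],degrees=True).as_matrix()
    # scoop axes: x = tool y (tool yaw=psi+90 -> tool y=(sin,-cos)), z=-tool z
    sx=R[:,1]; sz=-R[:,2]; sy=np.cross(sz,sx)
    p=np.array(o['ee_pos'])+.079*sx-H*sz+.0027*sy
    print('lip',(p*1000).round(1),'theta',np.degrees(np.arcsin(-sx[2])).round(1),'psi',np.degrees(np.arctan2(sx[1],sx[0])).round(1)); return p
E
python3 -c "
from h import *
lip()"
```

```text
time: 28.47
ee_pos: [0.5193, -0.043, 0.1899]
tcp_rot: [174.6, -0.1, 75.0]
wrist_force: [0.3, -0.5, -3.1]
opening: 0.023
grasp_force: 98.9
lip [604.5 -62.8 105.8] theta -5.4 psi -15.0
```

```bash
python3 -m crank '[[[0.16,-0.04,0.02,0.1,0.35,0],[0.16,-0.04,0.02,0.1,0.35,0],[0.14,-0.04,0.06,0.06,0.24,0],[0.14,-0.04,0.06,0.06,0.24,0],[0.14,-0.04,0.06,0.06,0.24,0],[0.14,-0.04,0.06,0.06,0.23,0],[0.14,-0.04,0.06,0.06,0.23,0],[0.14,-0.04,0.06,0.06,0.23,0],[0,0,0,0,0,0]]]'
python3 -c "
from h import *
lip()
m,im=snap('wrist','pics/w14.png')
for b in findballs(m,im,(290,130,480,290)): print(b[:2])
"
```

```text
time: 29.22
ee_pos: [0.5419, -0.0493, 0.1975]
tcp_rot: [-170.5, -0.1, 75.0]
wrist_force: [0.7, 0.2, -2.0]
opening: 0.0229
grasp_force: 99.1
lip [603.2 -62.8  93.8] theta 9.5 psi -15.0
([379, 130, 46, 28, 753], [397.9, 142.0])
([380, 165, 45, 86, 2264], [401.4, 208.0])
([353, 169, 31, 31, 786], [367.9, 183.9])
([349, 210, 46, 54, 1396], [371.7, 236.6])
```

```bash
python3 -m crank '[[[0.19,-0.05,0.1,0.07,0.28,0],[0.19,-0.05,0.1,0.07,0.28,0],[0.19,-0.05,0.1,0.07,0.28,0],[0.19,-0.05,0.08,0.07,0.28,0],[0.19,-0.05,0.08,0.07,0.28,0],[0.19,-0.05,0.08,0.08,0.28,0],[0.19,-0.05,0.06,0.08,0.28,0],[0.19,-0.05,0.06,0.08,0.28,0],[0.19,-0.05,0.05,0.08,0.28,0],[0.19,-0.05,0.05,0.08,0.28,0],[0,0,0,0,0,0],[0,0,0,0,0,0],[0,0,0,0,0,0]]]'
python3 -c "
from h import *
lip(); print(bot.get_obs()['q'].round(1))
m,im=snap('wrist','pics/w15.png')
for b in findballs(m,im,(290,100,520,290)): print(b[:2])
"
```

```text
time: 30.35
ee_pos: [0.579, -0.059, 0.2136]
tcp_rot: [-150.7, -0.1, 75.0]
wrist_force: [-0.1, -0.8, -1.2]
opening: 0.023
grasp_force: 99.2
lip [602.9 -62.5  94.7] theta 29.3 psi -15.0
[ -7.5  39.7  45.5 124.8   3.7  96.5]
([416, 100, 104, 57, 2711], [469.7, 122.2])
([514, 149, 6, 14, 69], [517.0, 155.4])
([497, 177, 23, 23, 453], [508.9, 188.1])
([471, 212, 49, 36, 1017], [497.3, 232.5])
```

The wrist force drops to that of an empty scoop. I'll lift, level it, back off and check the jar.

```bash
python3 -m crank '[[[0,0,0.3,0,0,0],[-0.1,0,0.6,0,0,0],[-0.2,0,0.8,-0.06,-0.2,0],[-0.3,0.05,0.6,-0.11,-0.4,0],[-0.5,0.1,0.2,-0.11,-0.4,0],[-0.6,0.15,0,-0.11,-0.4,0],[-0.7,0.2,0,-0.11,-0.4,0],[-0.7,0.2,0,-0.11,-0.4,0],[-0.7,0.2,0,-0.11,-0.4,0],[-0.7,0.2,0,-0.11,-0.4,0],[-0.7,0.2,0,-0.11,-0.4,0],[-0.7,0.2,0,-0.11,-0.42,0],[-0.7,0.2,0,-0.11,-0.42,0],[-0.6,0.3,0,-0.06,-0.28,0],[-0.4,0.2,0,0,0,0],[-0.2,0.1,0,0,0,0],[0,0,0,0,0,0],[0,0,0,0,0,0]]]'
python3 - <<'E'
from h import *
lip(); m,im=snap('wrist','pics/w16.png')
print('jar px',proj(m,[.630,-.070,.086]).round(),proj(m,[.630,-.070,.03]).round())
for b in findballs(m,im,(400,60,640,330)): 
  u,v=b[1]; print(b[:2],(onz(m,u,v,.02)*1000).round())
mt,t=snap('top','pics/t16.png'); print('top jar',proj(mt,[.63,-.07,.02]).round(1))
h=cv2.cvtColor(t,cv2.COLOR_BGR2HSV); b=t.astype(int); k=((b[:,:,2]-b[:,:,0]>6)&(b[:,:,2]>150)).astype(np.uint8); k[:,:322]=0;k[:,358:]=0;k[:160]=0;k[206:]=0
n,l,s,c=cv2.connectedComponentsWithStats(k); print([(s[i].tolist(),c[i].round(1).tolist(),(onz(mt,*c[i],.021)*1000).round().tolist()) for i in range(1,n) if s[i,4]>5])
for b in findballs(mt,t,(180,170,245,265)): print('tray',b)
E
```

```text
time: 31.9
ee_pos: [0.4234, -0.0132, 0.2632]
tcp_rot: [177.2, -0.0, 75.0]
wrist_force: [0.4, -0.2, -1.0]
opening: 0.0227
grasp_force: 99.4
lip [504.6 -32.1 175.1] theta -2.8 psi -15.0
jar px [539. 178.] [505. 164.]
([462, 60, 11, 6, 56], [467.5, 62.1]) [607.  43.  20.]
([474, 60, 29, 5, 129], [487.0, 61.8]) [627.  38.  20.]
([621, 60, 19, 50, 751], [631.5, 84.6]) [774. -24.  20.]
([434, 97, 113, 100, 2834], [478.9, 128.2]) [611. -26.  20.]
([516, 131, 19, 15, 190], [525.4, 138.6]) [660. -51.  20.]
([503, 149, 39, 21, 527], [522.2, 158.7]) [655. -73.  20.]
([487, 174, 46, 31, 722], [510.8, 190.6]) [ 639. -107.   20.]
([454, 197, 18, 13, 158], [462.7, 202.9]) [ 583. -106.   20.]
top jar [339.2 180.4]
[([322, 167, 5, 7, 18], [324.1, 170.6], [662.0, -19.0, 21.0]), ([338, 168, 5, 5, 17], [340.4, 170.0], [666.0, -73.0, 21.0]), ([331, 170, 5, 3, 13], [333.0, 171.2], [661.0, -48.0, 21.0]), ([346, 172, 7, 8, 35], [349.2, 175.6], [648.0, -103.0, 21.0]), ([350, 173, 8, 23, 56], [354.9, 185.7], [613.0, -122.0, 21.0]), ([322, 176, 22, 30, 599], [332.5, 190.9], [593.0, -49.0, 21.0]), ([348, 181, 5, 5, 16], [349.7, 183.1], [621.0, -105.0, 21.0])]
```

The top view shows at least four balls in the jar, at radii of 36–38 mm: (340,170), (333,171), (349,176) and (350,183). I'll set the scoop down level near where it started.

```bash
python3 -m crank '[[[0,0,-0.4,0.05,0.2,0],[0,0,-0.8,0.05,0.2,0],[0,0,-1,0,0,0],[0,0,-1,0,0,0],[0,0,-1,0,0,0],[0,0,-1,0,0,0],[0,0,-1,0,0,0],[0,0,-0.9,0,0,0],[0,0,-0.6,0,0,0],[0,0,-0.3,0,0,0],[0,0,-0.15,0,0,0],[0,0,0,0,0,0],[0,0,0,0,0,0]]]'; python3 -c "
from h import *
lip()"
```

```text
time: 33.08
ee_pos: [0.4234, -0.0132, 0.1006]
tcp_rot: [-180.0, 0.0, 75.0]
wrist_force: [-0.2, -0.8, -0.2]
opening: 0.0229
grasp_force: 99.3
lip [500.3 -31.1   8.6] theta 0.0 psi -15.0
```

```bash
python3 -m crank '[[[0,0,-0.2,0,0,0],[0,0,-0.12,0,0,0],[0,0,-0.05,0,0,0],[0,0,0,0,0,0]]]'; python3 -m crank '[[[0,0,-0.04,0,0,0],[0,0,0,0,0,0]]]'
```

```text
time: 33.42
ee_pos: [0.4231, -0.0131, 0.0928]
tcp_rot: [-180.0, 0.0, 75.0]
wrist_force: [-0.5, 0.0, -1.5]
opening: 0.023
grasp_force: 99.3
time: 33.58
ee_pos: [0.4231, -0.013, 0.0926]
tcp_rot: [-180.0, 0.0, 75.0]
wrist_force: [-3.3, 1.1, 6.0]
opening: 0.0227
grasp_force: 100.1
```

```bash
python3 -m crank '[[[0,0,0,0,0,0],[0,0,0,0,0,0],[0,0,0,0,0,0],[0,0,0,0,0,0],[0,0,0,0,0,0],[0,0,0.3,0,0,0],[0,0,0.6,0,0,0],[0,0,1,0,0,0],[0,0,1,0,0,0],[0,0,1,0,0,0],[0,0,1,0,0,0],[0,0,1,0,0,0],[0,0,1,0,0,0],[0,0,1,0,0,0],[0,0,0.5,0,0,0],[0,0,0,0,0,0]]]' 0.6
python3 - <<'E'
from h import *
m,im=snap('wrist','pics/w17.png'); scoopfit(m,im)
s,i2=snap('side','pics/s17.png'); t,i3=snap('top','pics/t17.png')
b=i3.astype(int); k=((b[:,:,2]-b[:,:,0]>6)&(b[:,:,2]>150)).astype(np.uint8); k[:,:322]=0;k[:,358:]=0;k[:160]=0;k[206:]=0
n,l,S,c=cv2.connectedComponentsWithStats(k); print([(S[i].tolist(),(onz(t,*c[i],.021)*1000).round()[:2].tolist()) for i in range(1,n) if S[i,4]>5])
for n_,mm,I in(('side',s,i2),('wrist',m,im)):
  p=proj(mm,[.63,-.07,.086]); print(n_,p.round())
  for q in findballs(mm,I,(int(p[0])-70,int(p[1])-70,min(640,int(p[0])+70),int(p[1])+70)): print(q[:2],(onz(mm,*q[1],.02)*1000).round()[:2])
# changes on the whole bench since the start (top view)
t0=cv2.imread("pics/top0.png"); d=cv2.absdiff(t0,i3).max(2); b=(d>40).astype(np.uint8)
n,l,S,c=cv2.connectedComponentsWithStats(b); print('diff',[(S[i].tolist()) for i in range(1,n) if S[i,4]>6])
E
```

```text
time: 34.92
ee_pos: [0.4237, -0.0132, 0.2627]
tcp_rot: [179.8, -0.0, 75.0]
wrist_force: [-0.1, 1.0, 0.3]
opening: 0.0512
grasp_force: 0.0
white 9105.0 [552. 179.] [ 678.5 -109.2] [127.4 126.5] 90.0 [[615.0, -173.0], [742.0, -173.0], [742.0, -46.0], [615.0, -46.0]]
white 6089.5 [195. 129.] [303.6  53.3] [96.5 96.4] 66.3 [[240.0, 29.0], [328.0, -10.0], [367.0, 78.0], [279.0, 117.0]]
white 3887.0 [348. 153.] [454.9 -18.1] [68.4 91.3] 74.9 [[402.0, -39.0], [490.0, -63.0], [508.0, 3.0], [420.0, 27.0]]
white 1067.0 [220. 268.] [ 265.1 -111.3] [95.3 44.5] 34.9 [[213.0, -120.0], [239.0, -157.0], [317.0, -102.0], [291.0, -66.0]]
[([322, 166, 24, 40, 895], [610.0, -51.0]), ([349, 172, 4, 8, 16], [647.0, -108.0]), ([354, 173, 4, 17, 36], [625.0, -126.0]), ([352, 191, 3, 4, 8], [591.0, -116.0])]
side [288. 194.]
([311, 147, 21, 9, 133], [320.6, 151.0]) [ 573. -405.]
([266, 207, 45, 36, 594], [285.4, 225.4]) [627.  -7.]
wrist [555. 181.]
([484, 110, 81, 18, 951], [522.7, 116.2]) [642. -21.]
([531, 132, 21, 16, 239], [541.6, 139.9]) [660. -51.]
([518, 150, 41, 22, 585], [538.0, 160.8]) [655. -72.]
([500, 177, 49, 31, 814], [525.6, 193.7]) [ 639. -107.]
diff [[208, 163, 148, 237, 14992], [277, 173, 5, 35, 95], [410, 181, 38, 50, 1237], [209, 198, 4, 3, 9], [216, 201, 4, 3, 9], [204, 211, 4, 3, 11], [213, 212, 3, 4, 8], [220, 216, 3, 3, 7], [0, 270, 35, 22, 470], [0, 289, 212, 111, 7944], [80, 288, 54, 34, 755], [64, 298, 19, 14, 178], [84, 339, 19, 10, 90], [0, 346, 94, 54, 457], [249, 349, 19, 12, 126], [273, 364, 7, 11, 33], [205, 369, 17, 31, 91]]
```

```bash
python3 -m crank '[[[0.4,-0.2,0.5,0,0,0],[0.9,-0.4,0.5,0,0,0],[0.9,-0.45,0.4,0,0,0],[0.9,-0.5,0.3,0,0,0],[0.9,-0.5,0.2,0,0,0],[0.9,-0.5,0.2,0,0,0],[0.9,-0.5,0.2,0,0,0],[0.9,-0.5,0.1,0,0,0],[0.9,-0.5,0,0,0,0],[0.7,-0.4,0,0,0,0],[0.4,-0.3,0,0,0,0],[0,0,0,0,0,0],[0,0,0,0,0,0]]]'
python3 - <<'E'
from h import *
m,im=snap('wrist','pics/w18.png'); p=proj(m,[.63,-.07,.086]); print('jar',p.round(),bot.get_obs()['q'].round(1))
g=cv2.cvtColor(im,cv2.COLOR_BGR2GRAY)
def circ(x0,y0,x1,y1,r0,r1,p2):
    b=cv2.resize(g[y0:y1,x0:x1],None,fx=3,fy=3,interpolation=cv2.INTER_CUBIC)
    c=cv2.HoughCircles(b,cv2.HOUGH_GRADIENT,1,r0*3*1.5,param1=80,param2=p2,minRadius=r0*3,maxRadius=r1*3); return [] if c is None else [(x0+a/3,y0+e/3,r/3) for a,e,r in c[0]]
x,y=p.astype(int); R=75
for a,e,r in circ(x-R,max(0,y-R),x+R,y+R,8,13,15): print('ball',(onz(m,a,e,.021)*1000).round()[:2],round(r,1),im[int(e),int(a)])
for a,e,r in circ(max(0,x-90),max(0,y-90),x+90,y+90,42,60,30)[:2]: print('rim',(onz(m,a,e,.086)*1000).round()[:2],round(r,1))
for q in findballs(m,im,(x-80,max(0,y-80),x+80,y+80)): print(q[0],(onz(m,*q[1],.02)*1000).round()[:2])
h=cv2.cvtColor(im,cv2.COLOR_BGR2HSV); M=cv2.inRange(h,(8,60,60),(22,255,255)); ys,xs=np.nonzero(M)
P=np.array([onz(m,u,v,.006)[:2]*1000 for u,v in zip(xs,ys)]); P=P[np.linalg.norm(P-[630,-69],axis=1)<80]; print('pad extents',P.min(0).round(),P.max(0).round(),cv2.minEnclosingCircle(P.astype(np.float32)))
E
```

```text
time: 36.15
ee_pos: [0.5968, -0.1082, 0.3062]
tcp_rot: [-179.8, 0.0, 74.9]
wrist_force: [-0.1, -0.1, 0.5]
opening: 0.051
grasp_force: 0.0
jar [341. 122.] [-10.2  15.2  28.2 103.1  -0.   94.8]
ball [664. -72.] 8.9 [224 234 236]
ball [660. -49.] 12.1 [222 232 235]
ball [643. -73.] 8.1 [227 236 238]
rim [629. -68.] 48.1
[279, 52, 115, 94, 2610] [632. -31.]
[348, 82, 17, 18, 242] [657. -48.]
[358, 102, 17, 17, 232] [663. -72.]
[341, 107, 16, 16, 215] [642. -71.]
[328, 129, 42, 28, 555] [ 635. -105.]
pad extents [ 561. -103.] [697.  -0.] ((629.0739135742188, -67.87464141845703), 68.36243438720703)
```

Run:
```python
from h import *
m=bot.camera_model("wrist"); im=cv2.imread("pics/w18.png"); b=im.astype(int); k=((b[:,:,2]-b[:,:,0]>6)&(b[:,:,1]-b[:,:,0]>6)).astype(np.uint8)
np.set_printoptions(linewidth=250)
for v in range(127,160): print(''.join('#' if q else '.' for q in k[v,324:374]))
D=cv2.distanceTransform(cv2.resize(k[125:162,320:380]*255,None,fx=4,fy=4),cv2.DIST_L2,5)
pk=(D==cv2.dilate(D,np.ones((31,31))))&(D>18)
for v,u in np.argwhere(pk): print((onz(m,320+u/4,125+v/4,.02)*1000).round()[:2],D[v,u]/4)
```

```text
..................................................
....................................#.#...........
..................................###.###.........
.................................#########........
..............................#.#.##########......
...............................######.###.##......
..............................##############......
.............................#################....
.............................#################....
..............................################....
.............................#################....
.............................################.....
..........................#.#.###############.....
........................######.##############.....
...........#..#......#######################......
..........######.....######################.......
.......##########...#####################.........
......##############################..............
.....##############################...............
....#.#############################...............
....##############################................
....###############################...............
....##############################................
....###############################...............
....#############################.................
.....##############.#############.................
......############....##########..................
......############.....#######....................
.......#.########.......##..##....................
........######....................................
..................................................
..................................................
..................................................
[ 651. -100.] 7.8899236
[ 636. -109.] 7.8899236
[ 619. -107.] 7.5437984
```

The last blob is three balls, so all six are in the jar. The jar rim centre (629, −68) matches the mat centre (629, −68), and the scoop stands flat. The robot is touching nothing, so I'm handing in.

```bash
python3 -c "
from workcell import bot
print(bot.job_done())"
```

```text
the job is handed in; nothing more can be done
None
```

Job handed in at about 36 s of the 72 s allowed: the jar stands upright in the middle of the cork mat with all six balls in it, and the scoop stands flat near where it started; the arm went off course once when a wrist joint hit its limit, with no sign in the views that it touched anything.

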